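Fill the open jar on the seasoning carousel and bring it to the front

ROBOT

A 6-joint arm with a two-finger parallel gripper is mounted at the origin on the work surface. World frame = base frame: x ahead of the robot, y to its left, z up, the work surface at z = 0. Lengths are in m, angles in degrees, forces in N, time in s.
With the tool pointing down it reaches from about 0.3 to 0.75 m from the base axis. Payload 8.5 kg.
Tool frame: the origin (TCP) lies at the very end of the fingers, on their centre line; the grasp point (between the pads) lies 19 mm behind it; z points along the fingers, y is the line along which they close (so a half turn about z gives the same grasp; the last joint's range is limited). The gripper opens to 88 mm and grips with 3 to 60 N. Pads are 18 mm wide; open, the fingers measure 123 mm over their backs; the gripper's body (75 mm by 187 mm) begins 45 mm behind the grasp point.
Start: joints at [-12.336, 21.807, 74.336, -0, 83.858, -12.336], TCP at [0.55, 0, 0.239] pointing down, gripper open.
Joint ranges: [-178.18, 178.18], [-50.72, 133.34], [12.68, 142.11], [-81.47, 261.47], [9.98, 163.14], [-165.26, 165.26]. Speed limits (degrees/s): [136.94, 136.94, 180, 180, 180, 180].

INTERFACE

Orientations are given as a 3x3 rotation matrix whose columns are the frame's x, y, z axes.
In Python, from workcell import read_state, imaging, ticket gives the robot as it stands.
- The arm moves only by the tool step_arm, never from a script. Its argument "commands" is a list of rows, each a list of 4 numbers: the shift along the world's x, y, z in mm, then the turn about the world's z in degrees. A call has 1 to 12 rows; each row shifts and turns the commanded pose from where the row before left it; what a row does not reach is not made up. A row lasts 1/10 s, in which the tool goes at most 50 mm and 8.59 degrees, less where a joint would pass 70% of its speed; a pose out of reach is approached as far as the arm can. A call is refused whole if a number of a shift passes 50 or a number of a turn 8.59, either way. A call with a gripper value outside its range is refused whole. "fingers" is the opening, from 0 (shut) to 1 (fully open), set as the call begins (left out, the last holds). The fingers move at their own pace and stop on an object; "squeeze" is the grip in N (left out, the last holds). Time passes only in rows, so rows that do not move let the fingers close. It gives the time, the measured TCP pose, the force, the opening and the grip force at its end, in the units of the state.
- read_state(): the state, without advancing time (a new reading comes with each control period).
- imaging.capture(name): name is "scene" or "side" or "wrist"; returns the picture (400x640x3 uint8, red, green, blue); there is no depth.
- imaging.get_calibration(name): a dict with "camera_matrix" (3x3 intrinsics, pixels), "k1" (the pictures are not rectified: a ray, as slopes to the right and down, at radius r is drawn at 1 + k1 r^2 times it, then the intrinsics apply), "R" (3x3) and "t" (3): a world point X has camera coordinates R X + t. Camera axes: x right, y down, z forward; pixel columns grow to the right and rows downward; lengths in m; the calibration is good to about 2 mm. A picture is of the moment at which its call begins: read the wrist's pose just before it. get_calibration takes no time and is no camera call; for the wrist camera it gives the pose at the moment of the call.
- ticket.job_done(): hands the job in; it is judged then, once.
The state is a dict: "t": time; "joints": joint angles; "qd": joint speeds; "effort": joint torques, N m; "position": TCP position; "eef_rot": TCP orientation; "force": force on the tool from outside, world axes, zero at the start; "wrist_torque": the same for the moment, N m; "grip_width": finger opening in m; "finger_force": force on a finger pad.
Only numpy, scipy, OpenCV 4.12 (cv2) and the standard library are available. Lean on these libraries where they do the work, as an engineer would, in place of code of your own. Each camera call takes 0.05 s, during which the arm holds its last target. There are 200 camera calls.

TASK

Pick up the cup of chestnuts from the tray and pour all six chestnuts into the one open jar on the carousel, then stand the empty cup upright on the tray again and let go of it. After that turn the carousel until the open jar stands squarely at the front tab on the carousel's foot, and finish while still holding the carousel still there with the gripper: do not let go. Leave the other cup, the soju glasses and the seasoning case where they are.

Things in the scene. Friction and masses are not known exactly. Their poses are not given: they have to be found in the camera images.
- foot: the carousel's foot, fixed to the worktop: aluminium disc 190 mm across, 18 mm high, under the plate, with a flat bar 16 mm wide and 12 mm high that sticks out 30 mm beyond the plate: the front tab. Origin: centre of the underside, on the turning axis. The tab lies along the foot's own -x, its end 165 mm from the axis; it points towards the robot within 0.5 rad of yaw
- turntable: bamboo plate 270 mm across, top 30 mm above the worktop, with four ceramic jars fixed on it 90 degrees apart, centres 85 mm from the axis: one open (on its own -x), three lidded. Origin: on the axis at the plate's underside, 18 mm up. Turns both ways without stops about the vertical (friction 0.03 N m) and stays where left; at the same yaw as the foot the open jar is at the tab
- jar_mouth (a point): centre of the open jar's mouth, at rim height, 90 mm above the worktop. The open jar: white, 86 mm outside and 78 mm inside diameter, 60 mm high, inner floor 35 mm above the worktop
- front_spot (a point): the place, fixed on the foot, where the centre of the open jar's mouth must come: 85 mm from the axis towards the front tab, 90 mm above the worktop
- knob1 (a point): top centre of the upright round knob on the dark wooden lid (knob 16 mm across, 22 mm high) of the lidded jar 90 degrees counterclockwise (from above) from the open jar; 98 mm above the worktop. Lidded jars are 62 mm across, lid top 76 mm above the worktop; lids and knobs are fixed and can be gripped, pulled or pushed to turn the plate
- knob2 (a point): the same on the lidded jar across from the open jar
- knob3 (a point): the same on the lidded jar 90 degrees clockwise (from above) from the open jar
- tray: rectangular bamboo tray, 360 mm (its x) by 240 mm (its y), rim 22 mm high, wall and floor 6 mm thick, fixed. Origin: centre of its underside
- cup: white ceramic cup with the six chestnuts, no handle: 60 mm across at the foot, 67 mm from 10 mm up to the rim (straight sides), 70 mm high, wall 4, floor 6, about 0.18 kg, bottom-heavy (swings back in a light grip near the rim). On the tray's floor, at one of two places on its +y side, 160 mm apart along its x; the empty cup is at the other. Origin: centre of its underside, z to the mouth
- nut1: a chestnut: a brown ball 20 mm across, about 11 g, glossy and smooth (friction about 0.25), loose in the cup at the start. Origin: its centre
- nut2: a chestnut: a brown ball 20 mm across, about 11 g, glossy and smooth (friction about 0.25), loose in the cup at the start. Origin: its centre
- nut3: a chestnut: a brown ball 20 mm across, about 11 g, glossy and smooth (friction about 0.25), loose in the cup at the start. Origin: its centre
- nut4: a chestnut: a brown ball 20 mm across, about 11 g, glossy and smooth (friction about 0.25), loose in the cup at the start. Origin: its centre
- nut5: a chestnut: a brown ball 20 mm across, about 11 g, glossy and smooth (friction about 0.25), loose in the cup at the start. Origin: its centre
- nut6: a chestnut: a brown ball 20 mm across, about 11 g, glossy and smooth (friction about 0.25), loose in the cup at the start. Origin: its centre
- spare_cup: an empty cup of the same make and size as the other; leave it alone. Origin: centre of its underside
- glasses1: two clear soju glasses nested in each other, 47 mm across, 82 mm high, on the tray's -y side; leave alone. Origin: centre of the underside
- glasses2: the second pair of nested soju glasses, the same size, on the tray's -y side; leave alone. Origin: centre of the underside
- case: pale yellow latch-closed seasoning case on the worktop, 67 x 94 mm, 35 mm high; leave alone. Origin: centre of its underside
Mind the look-alikes: they are no part of the job. What is shaped like the cup but blue or green is not meant.

How it is judged:
By the outcome, as a careful person would: the job done as asked, in the order asked, and still so for the second after the job is handed in, while the arm keeps its last pose, push and grip.
It also fails if it takes over 72 s, if anything falls off the work surface, if the arm or the gripper's body presses on something with over 40 N, if the wrist force passes 120 N, or if a joint passes its speed limit or range.

## Working session

There is one attempt and no reset: what is moved stays moved. The work goes in short steps, Python scripts to look and compute and a tool call to move; the robot and the scene stay as the last step left them, time stands still between calls to the robot, and variables do not carry over. Pictures are saved under pics/ and viewed, at most 10 in all, crops included, and the job is handed in when it is done.

Besides the shell and the picture viewer there is one more tool, called as name(argument=value, ...) on one line, values as JSON. step_arm: Moves the arm, as the interface text tells. Its arguments: {"type":"object","properties":{"commands":{"type":"array"},"fingers":{"type":"number"},"squeeze":{"type":"number"}},"required":["commands"]}

```bash
mkdir -p pics
cat > h.py <<'E'
import numpy as np, cv2
from workcell import read_state, imaging, ticket
def snap(n,f):
    c=imaging.get_calibration(n); im=imaging.capture(n)
    cv2.imwrite(f'pics/{f}.png',im[:,:,::-1]); np.save(f'pics/{f}.npy',{**c},allow_pickle=True); return im,c
def load(f): return cv2.imread(f'pics/{f}.png')[:,:,::-1], np.load(f'pics/{f}.npy',allow_pickle=True).item()
def dist(c): return np.array([c['k1'],0,0,0,0],float)
def proj(c,X):
    return cv2.projectPoints(np.atleast_2d(np.array(X,float)),cv2.Rodrigues(np.array(c['R'],float))[0],np.array(c['t'],float),np.array(c['camera_matrix'],float),dist(c))[0][:,0]
def onz(c,uv,z):
    p=cv2.undistortPoints(np.array(uv,float).reshape(-1,1,2),np.array(c['camera_matrix'],float),dist(c))[:,0]
    R=np.array(c['R']);o=-R.T@np.array(c['t']); d=np.c_[p,np.ones(len(p))]@R
    return o+d*((z-o[2])/d[:,2])[:,None]
E
python3 - <<'E'
from h import *
for n in('scene','side','wrist'):
    im,c=snap(n,n+'0'); R=np.array(c['R']);print(n,-R.T@np.array(c['t']),R[2],c['k1'])
E
```

```text
scene [0.87738632 0.50990834 0.83704099] [-0.3194595  -0.49723525 -0.80666147] -0.009841329144843366
side [ 0.46057887 -0.65781403  0.95072901] [ 0.12277091  0.64109106 -0.75758138] 0.028149287977545578
wrist [0.54975749 0.08201622 0.38504253] [-8.70212337e-04 -3.16910198e-01 -9.48455149e-01] -0.0035844666678445923
```

View pics/scene0.png

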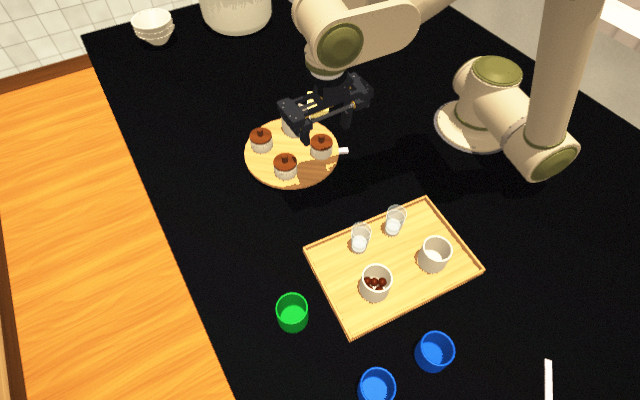

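View pics/side0.png

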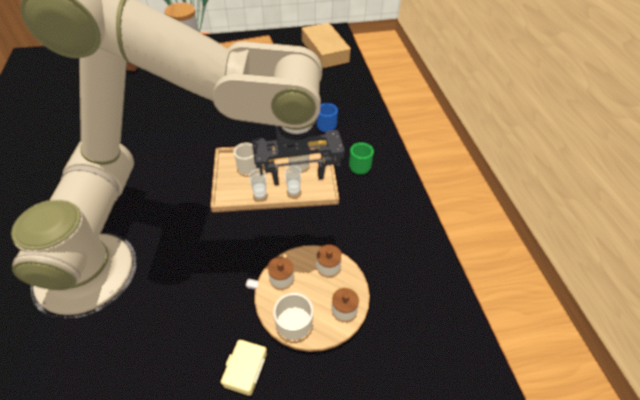

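Run:
```python
from h import *
a,c=load('side0');b,d=load('scene0')
A=cv2.resize(a[235:355,238:378],None,fx=4,fy=4,interpolation=cv2.INTER_CUBIC) #560x480
B=cv2.resize(b[255:310,350:408],None,fx=4,fy=4,interpolation=cv2.INTER_CUBIC)
O=np.zeros((480,800,3),np.uint8);O[:,:560]=A;O[:220,562:562+232]=B
cv2.imwrite('pics/z1.png',O[:,:,::-1])
k=onz(c,[(281,267),(329,249),(346,293)],.098);m=onz(c,[(294,305)],.09);t=onz(c,[(248,284)],.012)
print(k,m,t, (k[0]+k[2])/2)
print('cup',onz(d,[(376,276)],.076))
```

```text
[[ 0.48470265 -0.13277229  0.098     ]
 [ 0.60380757 -0.10374037  0.098     ]
 [ 0.61725299 -0.22382332  0.098     ]] [[ 0.5004137  -0.22783402  0.09      ]] [[ 0.40097555 -0.11338385  0.012     ]] [ 0.55097782 -0.1782978   0.098     ]
cup [[0.59060796 0.278314   0.076     ]]
```

View pics/z1.png

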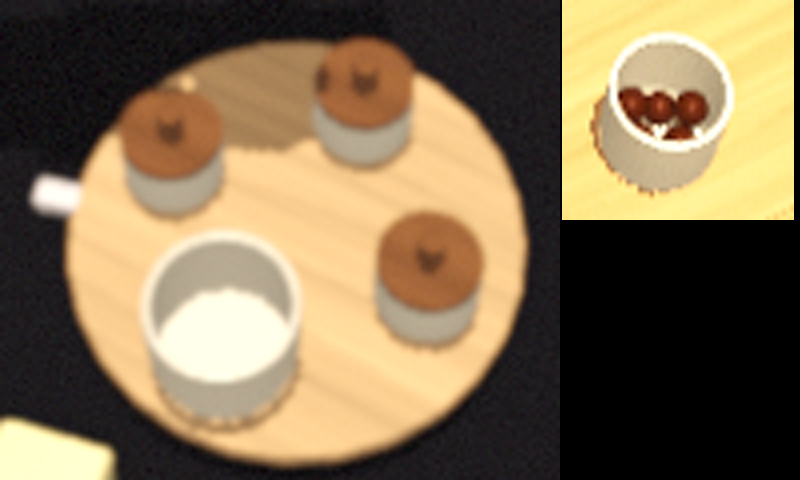

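```bash
cat >> h.py <<'E'
from scipy.optimize import least_squares
_a=np.linspace(0,2*np.pi,180)
def ext(c,x,y,z,r):
    p=proj(c,np.c_[x+r*np.cos(_a),y+r*np.sin(_a),np.full(180,z)]); return np.array([p[:,0].min(),p[:,0].max(),p[:,1].min(),p[:,1].max()])
def fitc(c,z,r,e,x0):
    s=least_squares(lambda q:ext(c,q[0],q[1],z,r)-e,x0,x_scale=.01);return s.x,s.fun
E
python3 - <<'E'
from h import *
a,c=load('side0');b,d=load('scene0')
S=lambda l,r,t,bo:np.array([238+l/4,238+r/4,235+t/4,235+bo/4])-.4
P={}
for n,z,r,e in(('jar',.09,.043,(141,300,231,383)),('A',.076,.031,(121,222,90,183)),('B',.076,.031,(315,413,37,130)),('C',.076,.031,(377,483,211,308)),('plate',.03,.135,(66,528,40,465))):
    P[n],f=fitc(c,z,r,S(*e),[.55,-.18]);print(n,P[n].round(4),f.round(2))
o=np.mean([P['jar'],P['A'],P['B'],P['C']],0);print('axis',o)
for n in P: v=P[n]-o;print(n,np.hypot(*v),np.degrees(np.arctan2(v[1],v[0])))
t=onz(c,[(238+32/4,235+192/4)],.012)[0,:2];v=t-o;print('tab',t,np.hypot(*v),np.degrees(np.arctan2(v[1],v[0])))
print('cup',fitc(d,.076,.0335,np.array([362,393.25,263,293.25])-.4,[.59,.28]))
print(read_state()['eef_rot'])
E
```

```text
jar [ 0.4958 -0.2407] [-0.06  0.06  0.39 -0.35]
A [ 0.4836 -0.123 ] [-0.54  0.54  0.21 -0.22]
B [ 0.6029 -0.107 ] [-0.56  0.56  0.78 -0.74]
C [ 0.6158 -0.2271] [-0.6   0.6  -0.6   0.53]
plate [ 0.5496 -0.1759] [ 0.79 -0.79  1.52 -0.93]
axis [ 0.54950725 -0.1744687 ]
jar 0.08530701874012264 -129.06125930087518
A 0.0835785495026686 142.0240274421921
B 0.08599636506131629 51.65124449602412
C 0.08463772853075642 -38.45176065865384
plate 0.0014536190981443368 -86.6649031690541
tab [ 0.39635223 -0.10973635] 0.16627307717414636 157.08821453852502
cup (array([0.59030321, 0.28222892]), array([-0.14801506,  0.14729063,  0.47726272, -0.44093599]))
[[-1.39519688e-05  9.99999479e-01 -1.02096857e-03]
 [ 9.99999976e-01  1.41734568e-05  2.16932144e-04]
 [ 2.16946501e-04 -1.02096552e-03 -9.99999455e-01]]
```

step_arm(commands=[[4,28,0,0],[4,28,0,0],[4,28,0,0],[4,28,0,0],[4,28,0,0],[4,28,0,0],[4,28,0,0],[4,28,0,0],[4,28,0,0],[4,30,0,0],[0,0,-25,0],[0,0,-25,0]], fingers=1, squeeze=8)

```text
t: 1.35
position: [0.5899, 0.283, 0.1879]
eef_rot: [[-0.002, 1.0, 0.001], [1.0, 0.002, 0.0], [0.0, 0.001, -1.0]]
force: [0.3, 0.7, -0.1]
grip_width: 0.0878
finger_force: 0.0
```

Run:
```python
from h import *
s=read_state();print(s['position'],s['t'],s['force'])
im,c=snap('wrist','w1')
R=np.array(c['R']);print(proj(c,[[.5903,.2822,.076],[.5568,.2822,.076],[.6238,.2822,.076],[.5903,.3157,.076],[.5903,.2487,.076]]).round(1))
```

```text
[0.58987547 0.2830281  0.18793584] 1.35 [ 0.31866565  0.6941804  -0.12379095]
[[321.2 195.1]
 [285.1 195. ]
 [357.3 195.2]
 [321.3 159.3]
 [321.1 228.2]]
```

View pics/w1.png

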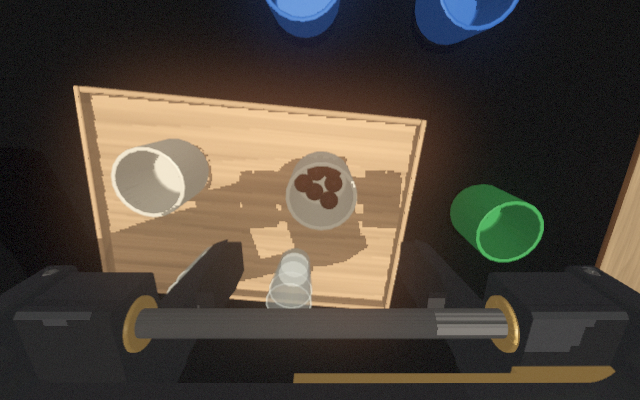

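step_arm(commands=[[0,-1,-25,0],[0,0,-25,0],[0,0,-25,0],[0,0,-25,0],[0,0,-25,0],[0,0,-18,0],[0,0,-10,0],[0,0,0,0],[0,0,0,0]])

```text
t: 2.3
position: [0.5905, 0.2811, 0.0367]
eef_rot: [[0.0, 1.0, 0.001], [1.0, -0.0, 0.0], [0.0, 0.001, -1.0]]
force: [0.7, 0.0, -0.3]
grip_width: 0.088
finger_force: 0.0
```

step_arm(commands=[[0,0,0,0],[0,0,0,0],[0,0,0,0],[0,0,0,0],[0,0,0,0],[0,0,0,0],[0,0,4,0],[0,0,6,0],[0,0,10,0],[0,0,10,0]], fingers=0)

```text
t: 3.3
position: [0.59, 0.281, 0.0665]
eef_rot: [[0.0, 1.0, -0.0], [1.0, -0.0, -0.0], [-0.0, -0.0, -1.0]]
force: [-0.1, -0.3, -2.3]
grip_width: 0.0662
finger_force: 8.0
```

Run:
```python
from h import *
s=read_state();print(s['position'],s['t'],s['force'],s['grip_width'],s['finger_force'])
```

```text
[0.58997197 0.28099066 0.06646198] 3.3 [-0.05752808 -0.28680309 -2.28915562] 0.06615566952890525 7.999895028660831
```

step_arm(commands=[[0,0,15,0],[0,0,20,0],[0,0,20,0],[0,0,20,0],[0,0,20,0],[0,0,20,0],[0,-4,14,0],[0,-8,5,0],[-2,-12,0,0],[-4,-16,0,-1],[-6,-20,0,-2],[-8,-25,0,-2]])

```text
t: 4.5
position: [0.5691, 0.1946, 0.1984]
eef_rot: [[0.088, 0.996, -0.002], [0.996, -0.088, -0.0], [-0.001, -0.002, -1.0]]
force: [0.5, -0.3, -2.5]
grip_width: 0.0663
finger_force: 8.0
```

step_arm(commands=[[-8,-28,0,-2.5],[-8,-28,0,-2.5],[-8,-28,0,-2.5],[-8,-28,0,-2.5],[-8,-28,0,-2.5],[-8,-28,0,-2.5],[-8,-28,0,-2.5],[-8,-28,0,-2.5],[-8,-28,0,-2.5],[-8,-28,0,-2.5],[-8,-28,0,-2.5],[-8,-28,0,-2.5]])

```text
t: 5.7
position: [0.4724, -0.1414, 0.1989]
eef_rot: [[0.576, 0.818, -0.002], [0.818, -0.576, 0.001], [-0.0, -0.002, -1.0]]
force: [0.5, 0.3, -2.4]
grip_width: 0.0665
finger_force: 8.0
```

step_arm(commands=[[-8,-28,0,-2.5],[-8,-25,0,-1],[-7,-22,0,0],[-5,-20,0,0],[-4,-16,0,0],[-3,-12,0,0],[-1,-8,0,0],[0,-3,0,0],[0,0,0,0],[0,0,0,0],[0,0,0,0]])

```text
t: 6.8
position: [0.4381, -0.2735, 0.1998]
eef_rot: [[0.622, 0.783, 0.0], [0.783, -0.622, 0.0], [0.0, -0.0, -1.0]]
force: [-0.3, 0.5, -2.1]
grip_width: 0.0666
finger_force: 8.0
```

Run:
```python
from h import *
s=read_state();print(s['position'],s['t'],s['force'],s['eef_rot'],s['grip_width'])
p=np.array(s['position'][:2])-[.5495,-.1745];u=np.array([-.6225,-.7826]);v=np.array([-.7826,.6225])
print('r',p@u,'lat',p@v,'target',np.array([.5495,-.1745])+.18*u)
im,c=snap('side','s2')
A=cv2.resize(im[220:400,200:380],None,fx=3,fy=3);cv2.imwrite('pics/s2z.png',A[:,:,::-1])
```

```text
[ 0.43813613 -0.27346469  0.19978389] 6.8 [-0.33781356  0.53850641 -2.10689476] [[ 6.21911829e-01  7.83087273e-01  3.61440114e-06]
 [ 7.83087268e-01 -6.21911825e-01  1.13129476e-04]
 [ 9.08380915e-05 -6.75261677e-05 -9.99999994e-01]] 0.06662472030444319
r 0.1467737724869638 lat 0.025547844663606527 target [ 0.43745  -0.315368]
```

View pics/s2z.png

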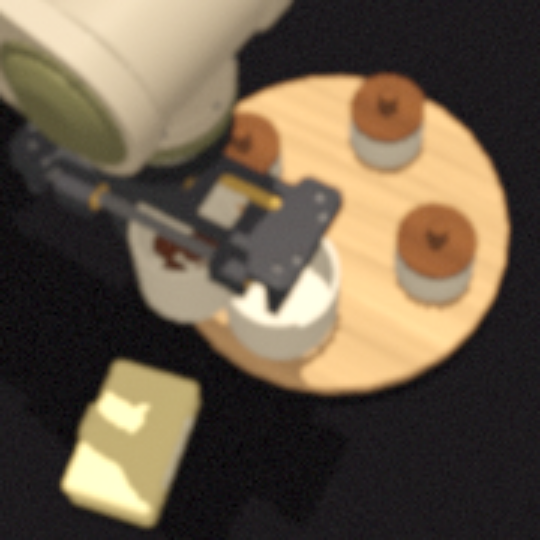

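step_arm(commands=[[0,-10,0,0],[0,-16,0,0],[-1,-12,0,0],[0,-4,-10,0],[0,0,-20,0],[0,0,-20,0],[0,0,-20,0],[0,0,-14,0],[0,0,-7,0],[0,0,0,0],[0,0,0,0]])

```text
t: 7.95
position: [0.4371, -0.3163, 0.1091]
eef_rot: [[0.623, 0.783, 0.0], [0.783, -0.623, -0.0], [-0.0, 0.001, -1.0]]
force: [-0.4, -0.1, -1.9]
grip_width: 0.0663
finger_force: 8.0
```

Run:
```python
from h import *
s=read_state();print(s['position'],s['force'])
p=np.array(s['position'][:2])-[.5495,-.1745];u=np.array([-.6225,-.7826]);v=np.array([-.7826,.6225])
print('r',p@u,'lat',p@v)
```

```text
[ 0.43712184 -0.31628532  0.10908301] [-0.41460506 -0.10201434 -1.87687734]
r 0.1809165986917096 lat -0.00031421212298568513
```

step_arm(commands=[[3.1,3.9,0,0],[3.1,3.9,0,0],[3.1,3.9,0,0],[3.1,3.9,0,0],[3.1,3.9,0,0],[3.1,3.9,0,0],[3.1,3.9,0,0],[3.1,3.9,0,0],[0,0,0,0]])

```text
t: 8.85
position: [0.4625, -0.2859, 0.1102]
eef_rot: [[0.622, 0.783, 0.002], [0.783, -0.622, -0.004], [-0.002, 0.004, -1.0]]
force: [-3.9, -5.2, 5.1]
grip_width: 0.0654
finger_force: 8.0
```

Run:
```python
from h import *
s=read_state();print(s['position'],s['force'],s['wrist_torque'])
im,c=snap('side','s3');im2,c2=snap('scene','c3')
A=cv2.resize(im[220:400,200:380],(540,540));B=cv2.resize(im2[60:200,240:400],None,fx=1.6,fy=1.6)
O=np.zeros((540,800,3),np.uint8);O[:,:540]=A;O[:B.shape[0],542:542+B.shape[1]]=B
cv2.imwrite('pics/s3z.png',O[:,:,::-1])
```

```text
[ 0.46245564 -0.2858892   0.11024203] [-3.93704732 -5.18912001  5.07040407] [-0.79749012  0.58841179 -0.01396074]
```

View pics/s3z.png

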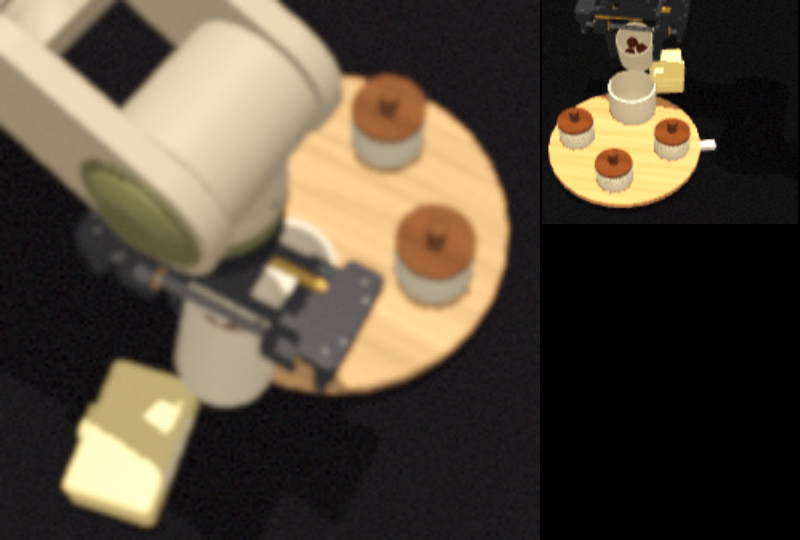

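step_arm(commands=[[0,0,0,0],[0,0,0,0],[2.5,3.1,0,0],[2.5,3.1,0,0],[2.5,3.1,0,0],[0,0,0,0]], squeeze=5)

```text
t: 9.55
position: [0.4698, -0.2754, 0.1093]
eef_rot: [[0.622, 0.783, 0.001], [0.783, -0.622, -0.001], [-0.0, 0.001, -1.0]]
force: [-1.4, -2.5, 2.9]
grip_width: 0.065
finger_force: 5.0
```

Run:
```python
from h import *
s=read_state();print(s['position'],s['force'],s['wrist_torque'])
p=np.array(s['position'][:2])-[.5495,-.1745];u=np.array([-.6225,-.7826]);v=np.array([-.7826,.6225])
f=np.array(s['force']);print('r',p@u,'lat',p@v,'F',f[:2]@u,f[:2]@v)
im,c=snap('side','s4');im2,c2=snap('scene','c4')
A=cv2.resize(im[250:370,230:350],(480,480));B=cv2.resize(im2[40:160,240:360],(320,320))
O=np.zeros((480,800,3),np.uint8);O[:,:480]=A;O[:320,480:]=B
cv2.imwrite('pics/s4z.png',O[:,:,::-1])
```

```text
[ 0.46983165 -0.27536703  0.1093066 ] [-1.37321608 -2.48460794  2.8875818 ] [-0.3470297   0.3300729   0.00889533]
r 0.12853208237473304 lat -0.00044127789858666456 F 2.799281183688543 -0.47198954301360363
```

View pics/s4z.png

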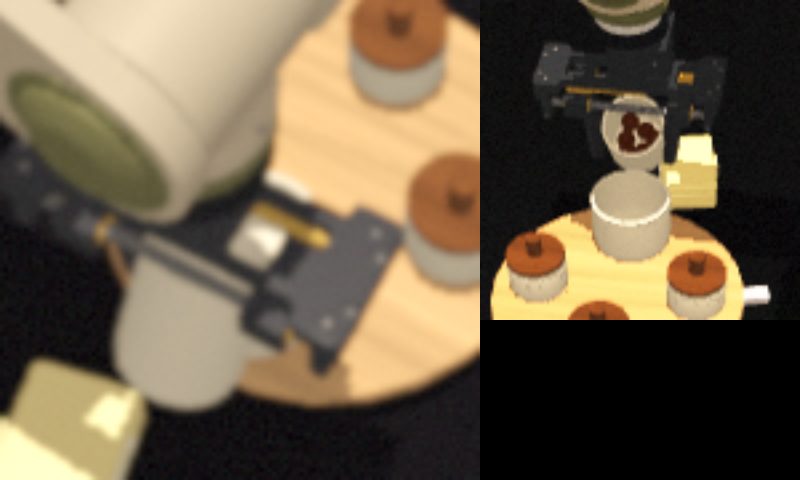

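Run:
```python
from h import *
im,c=load('c4')
s=np.array([.4698,-.2754,.1283]);i=np.array([.6225,.7826,0]);v=np.array([-.7826,.6225,0]);z=np.array([0,0,1.])
def rim(th,d,e,r=.0335,L=.0205):
    a=np.radians(th);ax=i*np.sin(a)+z*np.cos(a);n=i*np.cos(a)-z*np.sin(a)
    m=s+ax*(L+e)-n*d
    return proj(c,m+r*(np.cos(_a)[:,None]*n+np.sin(_a)[:,None]*v))
B=cv2.resize(im[40:160,240:360],(600,600),interpolation=cv2.INTER_CUBIC).copy()
for (th,d,e),col in zip([(62,0,0),(45,0,0),(62,.01,0)],[(0,255,0),(255,0,0),(0,255,255)]):
    p=rim(th,d,e);print(th,d,e,p.min(0),p.max(0))
    cv2.polylines(B,[((p-[240,40]+.5)*5).astype(int)],True,col,1)
cv2.imwrite('pics/m4.png',B[:,:,::-1])
```

```text
Traceback (most recent call last):
NameError: name '_a' is not defined. Did you mean: 'a'?
```

```bash
sed -i 's/\b_a\b/AA/g' h.py
python3 - <<'E'
from h import *
im,c=load('c4')
s=np.array([.4698,-.2754,.1283]);i=np.array([.6225,.7826,0]);v=np.array([-.7826,.6225,0]);z=np.array([0,0,1.])
def rim(th,d,e,r=.0335,L=.0205):
    a=np.radians(th);ax=i*np.sin(a)+z*np.cos(a);n=i*np.cos(a)-z*np.sin(a)
    m=s+ax*(L+e)-n*d
    return proj(c,m+r*(np.cos(AA)[:,None]*n+np.sin(AA)[:,None]*v))
B=cv2.resize(im[40:160,240:360],(600,600),interpolation=cv2.INTER_CUBIC).copy()
for (th,d,e),col in zip([(62,0,0),(45,0,0),(62,.01,0)],[(0,255,0),(255,0,0),(0,255,255)]):
    p=rim(th,d,e);print(th,d,e,p.min(0),p.max(0))
    cv2.polylines(B,[((p-[240,40]+.5)*5).astype(int)],True,col,1)
cv2.imwrite('pics/m4.png',B[:,:,::-1])
E
```

```text
62 0 0 [284.23490943  81.61860699] [307.98512803 106.00492379]
45 0 0 [284.31691755  79.32137568] [308.17247505 104.03825339]
62 0.01 0 [284.32575887  77.88022131] [308.17230862 102.45998756]
```

View pics/m4.png

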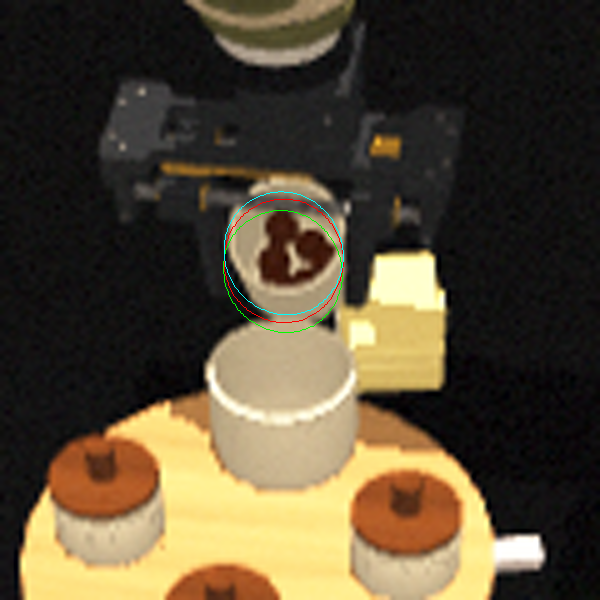

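Run:
```python
from h import *
im,c=load('c4')
s=np.array([.4698,-.2754,.1283]);i=np.array([.6225,.7826,0]);v=np.array([-.7826,.6225,0]);z=np.array([0,0,1.])
def ring(th,d,e,r,L):
    a=np.radians(th);ax=i*np.sin(a)+z*np.cos(a);n=i*np.cos(a)-z*np.sin(a)
    m=s+ax*(L+e)-n*d
    return proj(c,m+r*(np.cos(AA)[:,None]*n+np.sin(AA)[:,None]*v))
for th in(25,30,35,40,45,50,55,60):
    a=np.radians(th);d=.0335-(.0005*np.cos(a)+.0383*np.sin(a))
    for e in(0,.006,.012):
        p=ring(th,d,e,.0335,.0205);q=ring(th,d,e,.03,-.0495)
        print(th,round(d*1e3,1),e,'rim v',p[:,1].min().round(1),p[:,1].max().round(1),'u',p[:,0].min().round(1),p[:,0].max().round(1),'foot bottom v',q[:,1].max().round(1))
```

```text
25 16.9 0 rim v 72.7 94.8 u 285.3 309.2 foot bottom v 104.4
25 16.9 0.006 rim v 71.6 93.8 u 285.0 309.1 foot bottom v 103.6
25 16.9 0.012 rim v 70.5 92.8 u 284.8 308.9 foot bottom v 102.7
30 13.9 0 rim v 73.5 96.6 u 285.1 309.0 foot bottom v 104.2
30 13.9 0.006 rim v 72.6 95.8 u 284.8 308.8 foot bottom v 103.5
30 13.9 0.012 rim v 71.7 95.0 u 284.4 308.6 foot bottom v 102.7
35 11.1 0 rim v 74.6 98.4 u 284.8 308.8 foot bottom v 103.8
35 11.1 0.006 rim v 73.9 97.8 u 284.5 308.5 foot bottom v 103.3
35 11.1 0.012 rim v 73.1 97.2 u 284.2 308.3 foot bottom v 102.7
40 8.5 0 rim v 75.8 100.2 u 284.6 308.5 foot bottom v 103.4
40 8.5 0.006 rim v 75.2 99.8 u 284.3 308.3 foot bottom v 103.0
40 8.5 0.012 rim v 74.7 99.4 u 283.9 308.1 foot bottom v 102.7
45 6.1 0 rim v 77.1 101.8 u 284.5 308.4 foot bottom v 102.8
45 6.1 0.006 rim v 76.7 101.6 u 284.1 308.1 foot bottom v 102.6
45 6.1 0.012 rim v 76.4 101.4 u 283.7 307.9 foot bottom v 102.5
50 3.8 0 rim v 78.4 103.3 u 284.4 308.2 foot bottom v 102.1
50 3.8 0.006 rim v 78.3 103.3 u 284.0 308.0 foot bottom v 102.1
50 3.8 0.012 rim v 78.2 103.3 u 283.6 307.7 foot bottom v 102.1
55 1.8 0 rim v 79.8 104.7 u 284.3 308.1 foot bottom v 101.3
55 1.8 0.006 rim v 79.9 104.9 u 283.9 307.8 foot bottom v 101.5
55 1.8 0.012 rim v 80.0 105.1 u 283.5 307.5 foot bottom v 101.6
60 0.1 0 rim v 81.3 105.8 u 284.2 308.0 foot bottom v 100.3
60 0.1 0.006 rim v 81.5 106.2 u 283.8 307.7 foot bottom v 100.7
60 0.1 0.012 rim v 81.8 106.6 u 283.4 307.4 foot bottom v 101.0
```

step_arm(commands=[[-2.5,-3.1,0,0],[-3.1,-3.9,0,0],[-3.1,-3.9,0,0],[-3.1,-3.9,0,0],[-3.1,-3.9,0,0],[-3.1,-3.9,0,0],[-3.1,-3.9,0,0],[0,0,0,0],[0,0,0,0]])

```text
t: 10.55
position: [0.4482, -0.302, 0.1087]
eef_rot: [[0.623, 0.782, 0.0], [0.782, -0.623, 0.0], [0.0, -0.0, -1.0]]
force: [-0.6, -0.4, -2.5]
grip_width: 0.0653
finger_force: 5.0
```

Run:
```python
from h import *
s=read_state();print(s['position'],s['force'],s['wrist_torque'],s['grip_width'],s['t'])
im,c=snap('scene','c5')
B=cv2.resize(im[30:150,230:350],(600,600),interpolation=cv2.INTER_CUBIC)
a,ca=load('side0');print('case',onz(ca,[(225,383),(238,343),(264,350),(251,391)],.035).round(3))
im2,_=snap('side','s5');A=cv2.resize(im2[280:380,200:300],(200,200))
O=np.zeros((600,800,3),np.uint8);O[:,:600]=B;O[:200,600:]=A
cv2.imwrite('pics/m5.png',O[:,:,::-1])
```

```text
[ 0.44815485 -0.30204279  0.10874629] [-0.58672604 -0.36529086 -2.53404021] [ 0.08685718 -0.04226802  0.01125803] 0.0653335509538815 10.55
case [[ 0.338 -0.345  0.035]
 [ 0.37  -0.267  0.035]
 [ 0.424 -0.292  0.035]
 [ 0.389 -0.371  0.035]]
```

View pics/m5.png

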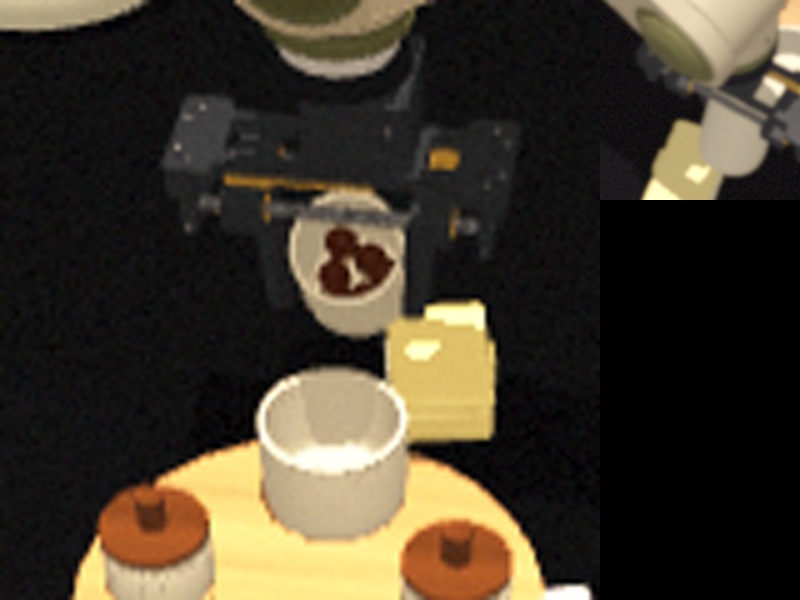

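```bash
cat >> h.py <<'E'
I=np.array([.6225,.7826,0]);V=np.array([-.7826,.6225,0]);Z=np.array([0,0,1.])
def ring(c,s,th,d,e,r,L,i=I,v=V):
    a=np.radians(th);ax=i*np.sin(a)+Z*np.cos(a);n=i*np.cos(a)-Z*np.sin(a)
    m=s+ax*(L+e)-n*d
    return proj(c,m+r*(np.cos(AA)[:,None]*n+np.sin(AA)[:,None]*v))
E
python3 - <<'E'
from h import *
im,c=load('c5');s=np.array([.4482,-.3020,.1277])
def f(q):
    p=ring(c,s,q[0],q[1]/1e3,q[2]/1e3,.0335,.0205);g=ring(c,s,q[0],q[1]/1e3,q[2]/1e3,.03,-.0495)
    return [p[:,1].min()-67.6,p[:,1].max()-91,g[:,1].max()-96.6, q[2]/10]
r=least_squares(f,[30,5,0]);print(r.x,r.fun)
E
```

```text
[ 3.53597222e+01  1.05801813e+01 -2.23201351e-02] [-0.00968636  0.00663381  0.00321585 -0.00223201]
```

step_arm(commands=[[0,0,8,0],[0,0,14,0],[0,0,16,0],[0,0,14,0],[0,6,8,0],[0,14,0,0],[-2,20,0,0],[-3,26,0,0],[-3,28,0,0],[-3,28,0,0],[-3,28,0,0],[-3,28,0,0]], squeeze=6)

```text
t: 11.85
position: [0.4303, -0.1217, 0.1682]
eef_rot: [[0.622, 0.783, -0.001], [0.783, -0.622, 0.001], [0.0, -0.001, -1.0]]
force: [0.5, -0.7, -3.2]
grip_width: 0.065
finger_force: 6.0
```

step_arm(commands=[[-3,28,0,0],[-3,28,0,0],[-3,28,0,0],[-2,26,0,0],[0,20,0,0],[0,14,0,0],[0,8,0,0],[0,2,-8,0],[0,0,-16,0],[0,0,-20,0],[0,0,-20,0],[0,0,-20,0]])

```text
t: 13.05
position: [0.4198, 0.0297, 0.0834]
eef_rot: [[0.623, 0.782, -0.0], [0.782, -0.623, -0.0], [-0.0, -0.0, -1.0]]
force: [0.4, 0.3, -1.9]
grip_width: 0.0654
finger_force: 6.0
```

step_arm(commands=[[0,0,-16,0],[0,0,-12,0],[0,0,-8,0],[0,0,-6,0],[0,0,0,0],[0,0,0,0]])

```text
t: 13.65
position: [0.4203, 0.0299, 0.0429]
eef_rot: [[0.623, 0.783, 0.0], [0.783, -0.623, -0.0], [0.0, 0.0, -1.0]]
force: [-0.5, 0.7, -2.6]
grip_width: 0.0653
finger_force: 6.0
```

Run:
```python
from h import *
s=read_state();print(s['position'],s['force'],s['wrist_torque'],s['grip_width'],s['t'])
```

```text
[0.42033075 0.02990161 0.04294741] [-0.45907095  0.6991042  -2.63948866] [-0.00679207 -0.03926374 -0.02401548] 0.0653452248841963 13.65
```

step_arm(commands=[[0,0,-3,0],[0,0,-3,0],[0,0,-2,0],[0,0,-2,0],[0,0,-1,0],[0,0,0,0]])

```text
t: 14.25
position: [0.4202, 0.03, 0.0317]
eef_rot: [[0.623, 0.783, -0.0], [0.783, -0.623, 0.0], [-0.0, -0.0, -1.0]]
force: [-1.0, -0.5, -1.1]
grip_width: 0.0651
finger_force: 6.0
```

step_arm(commands=[[0,0,-1,0],[0,0,0,0],[-2.5,-3.1,0,0],[-2.5,-3.1,0,0],[-2.5,-3.1,0,0],[-2.5,-3.1,0,0],[-2.5,-3.1,0,0],[-2.5,-3.1,0,0],[-2.5,-3.1,-1,0],[-2.5,-3.1,-1,0],[0,0,0,0]], squeeze=3)

```text
t: 15.35
position: [0.3999, 0.0048, 0.0286]
eef_rot: [[0.623, 0.782, -0.0], [0.782, -0.623, -0.0], [-0.0, -0.0, -1.0]]
force: [-1.2, -1.2, -0.4]
grip_width: 0.0654
finger_force: 3.0
```

Run:
```python
from h import *
s=read_state();print(s['position'],s['force'],s['wrist_torque'],s['grip_width'],s['t'])
for n in('scene','side'): im,c=snap(n,n+'6')
# auto look at bright greyish cup pixels in scene near expected
im,c=load('scene6');q=proj(c,[s['position']])[0].astype(int);print(q)
im2,c2=load('side6');q2=proj(c2,[s['position']])[0].astype(int)
def crop(im,q,n=60): 
    y=max(0,min(400-n*2,q[1]-n));x=max(0,min(640-2*n,q[0]-n));print(x,y);return cv2.resize(im[y:y+2*n,x:x+2*n],(400,400),interpolation=cv2.INTER_CUBIC)
cv2.imwrite('pics/m6.png',np.hstack([crop(im,q),crop(im2,q2)])[:,:,::-1])
```

```text
[0.39985061 0.00481965 0.02863515] [-1.15186798 -1.21322374 -0.3751229 ] [-0.08758152  0.13637989  0.00719315] 0.06544968349714074 15.35
[371 170]
311 110
183 181
```

step_arm(commands=[[0,0,0,0],[0,0,0,0],[0,0,0,0],[0,0,0,0],[0,0,0,0],[0,0,0,0],[0,0,0,0]], fingers=0.82)

```text
t: 16.15
position: [0.4002, 0.0052, 0.0287]
eef_rot: [[0.623, 0.783, -0.0], [0.783, -0.623, 0.0], [0.0, -0.0, -1.0]]
force: [0.4, 0.5, -0.6]
grip_width: 0.0724
finger_force: 0.0
```

step_arm(commands=[[0,0,0,0],[0,0,15,0],[0,0,25,0],[0,0,25,0],[0,0,25,0],[0,0,25,0],[0,0,25,0],[0,0,10,0]], fingers=1)

```text
t: 16.95
position: [0.4007, 0.0051, 0.1807]
eef_rot: [[0.622, 0.783, 0.003], [0.783, -0.622, -0.001], [0.001, 0.003, -1.0]]
force: [0.0, -0.0, 0.4]
grip_width: 0.088
finger_force: 0.0
```

Run:
```python
from h import *
s=read_state();print(s['position'],s['t'])
im,c=snap('wrist','w7');snap('side','s7');snap('scene','c7')
# cup mask: light grey/white, low saturation, bright against black top
h=cv2.cvtColor(im,cv2.COLOR_RGB2HSV);m=((h[...,1]<70)&(h[...,2]>90)).astype(np.uint8)
n,l,st,ce=cv2.connectedComponentsWithStats(m)
for k in range(1,n):
    if st[k,4]>150:print('white',st[k],ce[k].round(),onz(c,[ce[k]],.05).round(3))
hb=((h[...,0]<15)&(h[...,1]>120)&(h[...,2]<140)&(h[...,2]>20)).astype(np.uint8)
n,l,st,ce=cv2.connectedComponentsWithStats(hb)
for k in range(1,n):
    if st[k,4]>40:print('brown',st[k],ce[k].round(),onz(c,[ce[k]],.02).round(3))
print(proj(c,[[.3999,.0048,.07]]),ext(c,.3999,.0048,.07,.0335))
```

```text
[0.4006921  0.0050972  0.18073233] 16.95
white [216   0  58  25 972] [250.   9.] [[0.451 0.161 0.05 ]]
white [ 521  118   69   67 1722] [543. 146.] [[ 0.592 -0.093  0.05 ]]
white [ 285  166   71   80 3405] [319. 209.] [[ 0.387 -0.011  0.05 ]]
white [ 426  200   58   54 1011] [446. 218.] [[ 0.482 -0.099  0.05 ]]
white [ 578  204   62   61 2009] [604. 228.] [[ 0.606 -0.212  0.05 ]]
white [376 236  28  21 413] [389. 246.] [[ 0.419 -0.09   0.05 ]]
white [491 263  54  10 382] [517. 268.] [[ 0.513 -0.199  0.05 ]]
white [461 311  47  27 871] [485. 324.] [[ 0.449 -0.244  0.05 ]]
white [432 351  28  22 472] [445. 363.] [[ 0.382 -0.265  0.05 ]]
brown [303   0  63  47 670] [338.  23.] [[0.507 0.113 0.02 ]]
brown [307  41  16  15  67] [314.  47.] [[0.478 0.111 0.02 ]]
brown [ 107   46  192  100 4339] [210. 103.] [[0.365 0.136 0.02 ]]
brown [483  86  16  13  41] [491.  93.] [[ 0.59 -0.03  0.02]]
brown [ 390   88  130  114 1696] [445. 138.] [[ 0.531 -0.039  0.02 ]]
brown [548 121  46  68 281] [559. 151.] [[ 0.618 -0.126  0.02 ]]
brown [579 148  35  24 518] [593. 159.] [[ 0.644 -0.157  0.02 ]]
brown [295 185  50  33 727] [321. 198.] [[ 0.389 -0.011  0.02 ]]
brown [439 212  39  54 135] [451. 229.] [[ 0.483 -0.133  0.02 ]]
brown [610 219  30  50 378] [622. 244.] [[ 0.631 -0.275  0.02 ]]
brown [464 236  26  24 298] [474. 245.] [[ 0.493 -0.168  0.02 ]]
[[319.49850366 195.54550407]] [283.16775259 355.80396429 159.58080357 228.80456884]
```

Run:
```python
from h import *
im,c=load('w7')
f=lambda q:(ext(c,q[0],q[1],.07,.0335)-[284.8,355.8,0,245.8])[[0,1,3]]
r=least_squares(f,[.39,-.007],x_scale=.01);print(r.x,r.fun)
x,y=r.x;print('foot ext',ext(c,x,y,0.0,.03),'rim',ext(c,x,y,.07,.0335))
print('shift',(r.x-[.4007,.0051]))
# scene check
h=cv2.cvtColor(load('c7')[0],cv2.COLOR_RGB2HSV);C=load('c7')[1];e=ext(C,x,y,.07,.0335);print('scene rim',e, 'foot',ext(C,x,y,0,.03))
m=((h[...,1]<90)&(h[...,2]>90)).astype(np.uint8);n,l,st,ce=cv2.connectedComponentsWithStats(m)
for k in range(1,n):
    if st[k,4]>80 and abs(ce[k]-[e[:2].mean(),e[2:].mean()]).max()<50:print(st[k],ce[k])
```

```text
[ 0.38919491 -0.0098897 ] [-0.06127446  0.06138165  0.00545436]
foot ext [294.55919231 345.88863181 166.83351563 215.92916   ] rim [284.73872554 355.86138165 179.43450432 245.80545436]
shift [-0.01150509 -0.0149897 ]
scene rim [360.36869601 385.36992488 146.30486641 164.897887  ] foot [359.34033763 380.56530171 164.11134422 180.44500736]
[359 147  27  34 727] [371.99587345 163.17606602]
```

step_arm(commands=[[-5,-7,0,0],[-6,-8,0,0],[0,0,-15,0],[0,0,-25,0],[0,0,-25,0],[0,0,-25,0],[0,0,-25,0],[0,0,-18,0],[0,0,-11,0],[0,0,0,0]])

```text
t: 18.1
position: [0.3879, -0.0101, 0.0335]
eef_rot: [[0.623, 0.782, -0.004], [0.782, -0.623, 0.001], [-0.001, -0.004, -1.0]]
force: [-0.4, -0.1, 0.6]
grip_width: 0.0876
finger_force: 0.0
```

step_arm(commands=[[0,0,0,0],[0,0,0,0],[0,0,0,0],[0,0,0,0],[0,0,0,0],[0,0,0,0],[0,0,6,0],[0,0,10,0],[0,0,16,0],[0,0,20,0],[0,0,20,0],[0,0,20,0]], fingers=0, squeeze=6)

```text
t: 19.3
position: [0.3889, -0.0097, 0.1278]
eef_rot: [[0.622, 0.783, -0.0], [0.783, -0.622, 0.0], [-0.0, -0.0, -1.0]]
force: [0.5, 0.0, -2.7]
grip_width: 0.0656
finger_force: 6.0
```

step_arm(commands=[[0,-4,20,0],[0,-8,20,0],[0,-14,15,0],[4,-20,5,0],[5,-26,0,0],[5,-28,0,0],[5,-28,0,0],[5,-28,0,0],[5,-28,0,0],[5,-28,0,0],[5,-26,0,0],[5,-22,0,0]])

```text
t: 20.5
position: [0.433, -0.2709, 0.1869]
eef_rot: [[0.623, 0.782, -0.0], [0.782, -0.623, 0.0], [0.0, -0.0, -1.0]]
force: [0.8, -0.5, -3.1]
grip_width: 0.0654
finger_force: 6.0
```

step_arm(commands=[[4,-18,0,0],[0,-14,0,0],[0,-10,0,0],[0,-4,-8,0],[0,0,-16,0],[0,0,-18,0],[0,0,-14,0],[0,0,-10,0],[0,0,-6,0],[0,0,0,0],[0,0,0,0]])

```text
t: 21.6
position: [0.4374, -0.3159, 0.1152]
eef_rot: [[0.622, 0.783, 0.001], [0.783, -0.622, -0.001], [-0.0, 0.001, -1.0]]
force: [0.7, -0.3, -2.2]
grip_width: 0.0653
finger_force: 6.0
```

Run:
```python
from h import *
s=read_state();print(s['position'],s['force'],s['t'])
u=-I[:2];p=np.array(s['position'][:2])-[.5495,-.1745];print('r',p@u,'lat',p@V[:2])
# arc: constant L, contact after s=-33.5
L=44
for th in range(0,101,10):
    a=np.radians(th);print(th,'s',round(L*np.sin(a)-33.5*np.cos(a),1),'h',round(L*np.cos(a)+33.5*np.sin(a),1))
im,c=snap('scene','c8')
```

```text
[ 0.43737582 -0.31589033  0.11520092] [ 0.70540718 -0.29654032 -2.17551298] 21.6
r 0.18044937389925952 lat -0.00026709636570938045
0 s -33.5 h 44.0
10 s -25.4 h 49.1
20 s -16.4 h 52.8
30 s -7.0 h 54.9
40 s 2.6 h 55.2
50 s 12.2 h 53.9
60 s 21.4 h 51.0
70 s 29.9 h 46.5
80 s 37.5 h 40.6
90 s 44.0 h 33.5
100 s 49.1 h 25.4
```

step_arm(commands=[[3.1,3.9,0,0],[3.1,3.9,0,0],[3.1,3.9,0,0],[3.1,3.9,0,0],[2.5,3.2,2.5,0],[2.5,3.2,2.5,0],[2.8,3.5,1.9,0],[2.8,3.5,1.8,0],[2.9,3.7,1.1,0],[2.9,3.7,1,0],[0,0,0,0]], squeeze=5)

```text
t: 22.75
position: [0.4665, -0.2789, 0.1258]
eef_rot: [[0.622, 0.783, 0.001], [0.783, -0.622, -0.0], [0.0, 0.001, -1.0]]
force: [0.4, -1.1, 1.0]
grip_width: 0.0655
finger_force: 5.0
```

```bash
cat >> h.py <<'E'
def grey(im):
    h=cv2.cvtColor(im,cv2.COLOR_RGB2HSV);return ((h[...,1]<90)&(h[...,2]>80)).astype(np.uint8)
E
python3 - <<'E'
from h import *
s=read_state();print(s['position'],s['force'],s['t'])
u=-I[:2];p=np.array(s['position'][:2])-[.5495,-.1745];f=np.array(s['force'][:2]);S=.128-p@u;H=s['position'][2]+.019-.09
print('s',S,'h',H,'lat',p@V[:2],'F',f@u,f@V[:2])
im,c=snap('scene','c9');snap('side','s9')
piv=np.array(s['position'])+[0,0,.019]
from scipy.optimize import brentq
th=np.degrees(brentq(lambda a:-S*np.cos(a)+H*np.sin(a)-.0335,-.2,1.5));print('theta expected',th)
for t,d in((th,0),(th-12,.006),(10,.01)):
    q=ring(c,piv,t,d,0,.0335,.015);g=ring(c,piv,t,d,0,.03,-.055);print(t,q.min(0),q.max(0),'foot',g.max(0))
m=grey(im);x0,y0=(ring(c,piv,th,0,0,.0335,.015).mean(0)).astype(int)
# column profile of image through rim centre
col=im[y0-25:y0+35,x0-1:x0+2].mean(1).astype(int);print(x0,y0)
for k in range(0,60):print(y0-25+k,col[k],end=' ')
E
```

```text
[ 0.46649205 -0.27894195  0.1257793 ] [ 0.42227526 -1.08196668  1.00921402] 22.75
s -0.005408715625433769 h 0.05477930377759893 lat -5.309064749880634e-05 F 0.5838807766919347 -1.0039968778192268
theta expected 31.848389453887126
31.848389453887126 [284.79280399  73.10496283] [308.8396859   96.60110215] foot [309.76917093 103.44075381]
19.848389453887126 [285.21347145  71.46621432] [309.27753106  92.52077975] foot [309.57599889 104.40142506]
10 [285.59853631  71.26205589] [309.6313433   89.57587016] foot [309.36541672 105.21719893]
296 84
59 [32 34 34] 60 [33 34 33] 61 [34 35 34] 62 [32 31 29] 63 [33 33 32] 64 [33 32 31] 65 [33 31 32] 66 [34 34 34] 67 [50 42 33] 68 [95 71 35] 69 [96 68 27] 70 [14 16 16] 71 [18 15 16] 72 [39 35 33] 73 [78 72 69] 74 [92 87 82] 75 [104  94  81] 76 [154 138 110] 77 [170 151 119] 78 [170 151 119] 79 [168 150 117] 80 [171 152 121] 81 [171 151 119] 82 [147 127  99] 83 [70 34 21] 84 [66 27 12] 85 [66 28 13] 86 [63 26 11] 87 [61 24 10] 88 [67 29 16] 89 [112  81  56] 90 [147 117  87] 91 [116  84  58] 92 [122  92  69] 93 [122  94  69] 94 [79 44 28] 95 [61 26 12] 96 [87 55 38] 97 [168 141 109] 98 [205 185 149] 99 [169 149 118] 100 [168 149 118] 101 [168 151 117] 102 [164 147 113] 103 [161 144 113] 104 [180 160 127] 105 [195 175 139] 106 [195 175 139] 107 [195 173 136] 108 [194 174 138] 109 [193 173 136] 110 [194 175 138] 111 [196 176 140] 112 [196 176 140] 113 [196 175 140] 114 [195 173 139] 115 [196 174 138] 116 [197 176 139] 117 [200 178 138] 118 [204 183 144]
```

step_arm(commands=[[3,3.8,0.2,0],[3,3.8,0.1,0],[3,3.8,-0.6,0],[3,3.8,-0.7,0],[2.9,3.6,-1.4,0],[2.9,3.6,-1.5,0],[2.6,3.3,-2.2,0],[2.6,3.3,-2.3,0],[0,0,0,0]])

```text
t: 23.75
position: [0.4892, -0.2497, 0.1167]
eef_rot: [[0.622, 0.783, -0.0], [0.783, -0.622, 0.001], [0.001, -0.001, -1.0]]
force: [-0.2, 0.2, -1.2]
grip_width: 0.0651
finger_force: 5.0
```

```bash
cat > chk.py <<'E'
from h import *
from scipy.optimize import brentq
import sys
s=read_state();print(s['position'],s['force'],s['t'])
u=-I[:2];p=np.array(s['position'][:2])-[.5495,-.1745];f=np.array(s['force'][:2]);S=.128-p@u;H=s['position'][2]+.019-.09
print('s',S,'h',H,'lat',p@V[:2],'F',f@u,f@V[:2])
im,c=snap('scene',sys.argv[1]);snap('side',sys.argv[1]+'s')
piv=np.array(s['position'])+[0,0,.019]
th=float(sys.argv[2])
for t in(th-20,th-10,th):
    d=.0335-(-S*np.cos(np.radians(t))+H*np.sin(np.radians(t)));
    q=ring(c,piv,t,d,0,.0335,.015);print('th',t,'d',round(d,4),q.min(0).round(1),q.max(0).round(1))
x0,y0=(ring(c,piv,th,0,0,.0335,.015).mean(0)).astype(int);col=im[y0-25:y0+35,x0-1:x0+2].mean(1).astype(int);print(x0)
for k in range(0,60):print(y0-25+k,*col[k],end=' | ')
E
python3 chk.py c10 70
```

```text
[ 0.48921891 -0.24971993  0.11671442] [-0.21684407  0.16606821 -1.17627561] 23.75
s 0.031607904388399305 h 0.04571441754345737 lat 0.00035157041146394516 F 0.005020453365929962 0.2730796242416146
th 50.0 d 0.0188 [283.1  77.9] [307.4 103.4]
th 60.0 d 0.0097 [282.7  82.5] [307.  107.6]
th 70.0 d 0.0014 [282.6  87.2] [306.8 111. ]
294
74 32 31 32 | 75 31 32 32 | 76 32 34 33 | 77 33 33 32 | 78 35 35 36 | 79 77 58 36 | 80 112 79 32 | 81 65 55 39 | 82 135 118 93 | 83 186 165 130 | 84 144 129 106 | 85 85 78 72 | 86 83 77 70 | 87 136 121 98 | 88 197 176 139 | 89 200 180 142 | 90 199 176 140 | 91 198 176 141 | 92 201 179 142 | 93 196 174 136 | 94 142 116 88 | 95 96 67 46 | 96 114 86 62 | 97 123 91 63 | 98 103 60 32 | 99 74 31 17 | 100 66 26 11 | 101 65 27 13 | 102 87 47 23 | 103 105 57 26 | 104 82 41 19 | 105 62 24 12 | 106 71 38 24 | 107 97 65 46 | 108 150 124 96 | 109 193 171 134 | 110 200 180 142 | 111 198 178 140 | 112 205 184 146 | 113 201 181 142 | 114 195 174 139 | 115 195 175 140 | 116 197 176 140 | 117 196 175 138 | 118 202 182 143 | 119 202 182 142 | 120 205 184 146 | 121 206 185 145 | 122 231 214 172 | 123 249 240 206 | 124 242 230 191 | 125 206 186 147 | 126 210 188 150 | 127 207 187 147 | 128 205 185 146 | 129 205 185 146 | 130 205 185 148 | 131 204 183 146 | 132 204 183 147 | 133 202 181 144 |
```

step_arm(commands=[[2.4,3,-2.9,0],[2.4,3,-3,0],[2,2.5,-3.5,0],[2,2.5,-3.6,0],[1.6,2,-4,0],[1.6,2,-4.1,0],[0,0,-2,0],[0,0,0,0],[0,0,0,0],[0,0,0,0]])

```text
t: 24.85
position: [0.5012, -0.2353, 0.0942]
eef_rot: [[0.623, 0.783, 0.001], [0.783, -0.623, 0.0], [0.001, 0.001, -1.0]]
force: [1.5, 0.9, 2.9]
grip_width: 0.0654
finger_force: 5.0
```

```bash
python3 chk.py c11 100
python3 - <<'E'
from h import *
im,c=load('c11');A=cv2.resize(im[60:180,230:380],(500,400),interpolation=cv2.INTER_CUBIC)
im,c=load('c11s');B=cv2.resize(im[240:380,220:320],(286,400),interpolation=cv2.INTER_CUBIC)
cv2.imwrite('pics/m11.png',np.hstack([A,B])[:,:,::-1])
for n,(im) in (('scene',load('c11')[0]),('side',load('c11s')[0])):
    h=cv2.cvtColor(im,cv2.COLOR_RGB2HSV);m=((h[...,0]<12)&(h[...,1]>170)&(h[...,2]<90)&(h[...,2]>25)).astype(np.uint8)
    k,l,st,ce=cv2.connectedComponentsWithStats(m)
    print(n,[(st[i][:5].tolist()) for i in range(1,k) if st[i,4]>12])
E
```

```text
[ 0.50124176 -0.23530184  0.09422287] [1.46818902 0.93365265 2.87108926] 24.85
s 0.05037572363806084 h 0.023222865349026484 lat -8.22467626743399e-05 F -1.6446242333166903 -0.567805950906583
th 80.0 d 0.0194 [281.5  94.2] [305.8 116. ]
th 90.0 d 0.0103 [281.5  99.7] [305.7 118.7]
th 100.0 d 0.0019 [281.8 104.5] [305.8 120.1]
293
87 31 32 33 | 88 32 33 33 | 89 33 35 34 | 90 32 33 34 | 91 94 70 39 | 92 179 145 92 | 93 206 185 147 | 94 207 187 147 | 95 183 164 130 | 96 101 94 81 | 97 83 77 71 | 98 114 105 87 | 99 180 163 130 | 100 209 188 149 | 101 211 190 150 | 102 210 189 149 | 103 210 189 151 | 104 210 189 150 | 105 210 189 150 | 106 209 190 150 | 107 210 190 151 | 108 209 189 151 | 109 209 188 150 | 110 209 188 150 | 111 208 188 149 | 112 207 187 148 | 113 211 190 151 | 114 209 188 151 | 115 210 188 149 | 116 211 190 151 | 117 209 189 148 | 118 211 190 150 | 119 212 190 151 | 120 210 189 152 | 121 201 182 144 | 122 200 177 141 | 123 202 180 143 | 124 199 178 141 | 125 196 175 137 | 126 195 174 138 | 127 196 175 140 | 128 195 174 138 | 129 195 176 139 | 130 194 173 138 | 131 194 173 139 | 132 192 171 135 | 133 194 173 138 | 134 193 172 136 | 135 193 174 137 | 136 192 172 135 | 137 189 162 123 | 138 193 147 94 | 139 196 136 76 | 140 212 154 85 | 141 247 204 116 | 142 254 232 135 | 143 254 229 133 | 144 254 228 130 | 145 255 234 138 | 146 255 239 142 | scene [[258, 131, 5, 5, 17]]
side []
```

step_arm(commands=[[-2.2,-2.7,-1,0],[-2.2,-2.7,-1,0],[0,0,0,0],[1.2,1.5,1,0],[-1.2,-1.5,-1,0],[1.2,1.5,1,0],[-1.2,-1.5,-1,0],[0,0,0,0],[0,0,0,0]])

```text
t: 25.85
position: [0.4967, -0.2407, 0.0921]
eef_rot: [[0.622, 0.783, 0.0], [0.783, -0.622, 0.0], [0.0, 0.0, -1.0]]
force: [2.7, 2.5, 0.2]
grip_width: 0.0651
finger_force: 5.0
```

```bash
python3 chk.py c12 105 | head -3
```

```text
[ 0.49666758 -0.24070057  0.09211916] [2.72702759 2.54702832 0.16609262] 25.85
s 0.04330325121152383 h 0.021119162980029915 lat 0.00013679316082047512 F -3.690879036048768 -0.5486466634073741
th 85.0 d 0.0162 [282.1  95.5] [306.2 115.9]
```

step_arm(commands=[[2.2,2.7,2,0],[2.2,2.7,2,0],[-1.6,-2,4,0],[-1.6,-2,4,0],[-2,-2.5,3.6,0],[-2,-2.5,3.5,0],[-2.4,-3,3,0],[-2.4,-3,2.9,0],[-2.6,-3.3,2.3,0],[-2.6,-3.3,2.2,0],[0,0,0,0],[0,0,0,0]], squeeze=3)

```text
t: 27.15
position: [0.4837, -0.2572, 0.1216]
eef_rot: [[0.623, 0.782, -0.0], [0.782, -0.623, -0.0], [-0.0, 0.0, -1.0]]
force: [-0.4, -0.6, -0.7]
grip_width: 0.0652
finger_force: 3.0
```

```bash
python3 chk.py c13 70
```

```text
[ 0.48367711 -0.25724015  0.12159589] [-0.38483136 -0.64871272 -0.72739343] 27.15
s 0.022272808083543413 h 0.05059589480241547 lat 7.2536341710970385e-06 F 0.7472400950627927 -0.10265463967656625
th 50.0 d 0.0091 [283.2  78. ] [307.5 103.4]
th 60.0 d 0.0008 [283.   82.2] [307.2 107.2]
th 70.0 d -0.0064 [283.   86.3] [307. 110.]
295
71 32 31 31 | 72 34 33 34 | 73 34 33 34 | 74 34 36 34 | 75 53 43 32 | 76 89 68 33 | 77 81 58 21 | 78 16 15 16 | 79 19 17 17 | 80 42 38 36 | 81 82 78 72 | 82 85 80 76 | 83 117 104 90 | 84 177 158 127 | 85 191 171 135 | 86 198 176 141 | 87 207 187 150 | 88 202 180 143 | 89 204 182 145 | 90 204 182 145 | 91 205 183 145 | 92 205 185 145 | 93 206 184 146 | 94 205 183 146 | 95 205 184 146 | 96 206 184 147 | 97 205 183 147 | 98 206 187 149 | 99 207 187 147 | 100 204 184 146 | 101 193 173 135 | 102 193 172 138 | 103 195 175 139 | 104 193 172 138 | 105 193 173 139 | 106 193 172 138 | 107 194 172 137 | 108 197 176 140 | 109 204 182 145 | 110 198 176 140 | 111 196 176 139 | 112 195 175 139 | 113 195 175 139 | 114 196 174 140 | 115 195 175 139 | 116 197 175 140 | 117 199 181 141 | 118 203 182 143 | 119 207 185 147 | 120 205 184 145 | 121 205 184 145 | 122 232 214 171 | 123 249 240 207 | 124 242 230 191 | 125 208 186 149 | 126 209 187 149 | 127 210 189 150 | 128 209 188 148 | 129 207 188 149 | 130 205 184 146 |
```

step_arm(commands=[[-2.9,-3.6,1.5,0],[-2.9,-3.6,1.4,0],[-3,-3.8,0.7,0],[-3,-3.8,0.6,0],[-3,-3.8,-0.1,0],[-3,-3.8,-0.2,0],[-2.9,-3.7,-1,0],[-2.9,-3.7,-1,0],[-2.8,-3.5,0,0],[-2.8,-3.5,0,0],[-2.5,-3.2,0,0],[0,0,0,0]])

```text
t: 28.45
position: [0.4518, -0.2974, 0.1235]
eef_rot: [[0.623, 0.782, 0.0], [0.782, -0.623, -0.0], [-0.0, 0.0, -1.0]]
force: [0.2, -0.1, -1.9]
grip_width: 0.0654
finger_force: 3.0
```

step_arm(commands=[[-2.5,-3.2,6,0],[-2,-2.5,10,0],[0,0,14,0],[0,0,14,0],[0,0,8,0],[0,0,0,0],[0,0,0,0]])

```text
t: 29.15
position: [0.4474, -0.3026, 0.1753]
eef_rot: [[0.622, 0.783, -0.0], [0.783, -0.622, 0.0], [0.0, -0.0, -1.0]]
force: [0.4, 0.9, -1.6]
grip_width: 0.0654
finger_force: 3.0
```

Run:
```python
from h import *
s=read_state();print(s['position'],s['force'],s['t'],s['grip_width'])
a,ca=snap('scene','c14');b,cb=snap('side','s14')
A=cv2.resize(a[30:150,230:350],(400,400),interpolation=cv2.INTER_CUBIC)
B=cv2.resize(b[235:355,220:340],(400,400),interpolation=cv2.INTER_CUBIC)
cv2.imwrite('pics/m14.png',np.hstack([A,B])[:,:,::-1])
```

```text
[ 0.44744823 -0.30258481  0.17530189] [ 0.39232669  0.88153566 -1.56282986] 29.15 0.06537719965820188
```

View pics/m14.png

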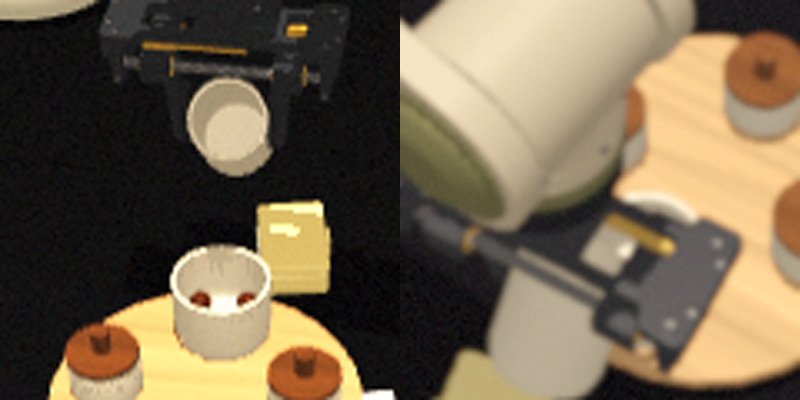

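Run:
```python
from h import *
im,c=load('c14');s=np.array([.4474,-.3026,.1943])
def f(q):
    p=ring(c,s,q[0],q[1]/1e3,q[2]/1e3,.0335,.015);g=ring(c,s,q[0],q[1]/1e3,q[2]/1e3,.03,-.055)
    return [p[:,1].min()-53.5,p[:,1].max()-76.9,g[:,1].max()-82.3, q[2]/10]
r=least_squares(f,[30,5,0]);print(r.x,r.fun)
x,y=.5903,.2811
w,cw=load('w1');
# tray edges from w1 for yaw: spare cup/own cup places
b,d=load('scene0');print('tray corners',onz(d,[(427,198),(484,268),(352,338),(305,249)],.022).round(3))
```

```text
[39.23697712 -3.68823255 -2.18133389] [-0.8842568   0.65257434  0.25228932 -0.21813339]
tray corners [[0.325 0.153 0.022]
 [0.343 0.377 0.022]
 [0.695 0.348 0.022]
 [0.674 0.118 0.022]]
```

step_arm(commands=[[0,10,0,0],[3,18,0,0],[7,25,0,2],[7,28,0,2],[7,28,0,2],[7,28,0,2],[7,28,0,2],[7,28,0,2],[7,28,0,2],[7,28,0,2],[7,28,0,2],[7,28,0,2]], squeeze=6)

```text
t: 30.45
position: [0.5201, 0.0049, 0.1754]
eef_rot: [[0.315, 0.949, -0.0], [0.949, -0.315, 0.0], [0.0, -0.0, -1.0]]
force: [0.2, -0.2, -1.4]
grip_width: 0.0654
finger_force: 6.0
```

step_arm(commands=[[7,28,0,2],[7,28,0,2],[7,28,0,2],[7,28,0,2],[7,28,0,2],[7,28,0,2],[7,28,0,2],[7,28,0,2],[7,25,0,2],[7,22,0,0.5],[0,18,0,0],[0,12,0,0]])

```text
t: 31.65
position: [0.5894, 0.3053, 0.1751]
eef_rot: [[-0.001, 1.0, -0.001], [1.0, 0.001, -0.0], [-0.0, -0.001, -1.0]]
force: [0.5, -1.3, -1.3]
grip_width: 0.0654
finger_force: 6.0
```

step_arm(commands=[[0,8,-8,0],[0,4,-16,0],[0,0,-20,0],[0,0,-20,0],[0,0,-20,0],[0,0,-16,0],[0,0,-10,0],[0,0,-4,0],[0,0,0,0],[0,0,0,0]])

```text
t: 32.65
position: [0.5909, 0.3154, 0.0622]
eef_rot: [[0.0, 1.0, 0.001], [1.0, -0.0, 0.0], [0.0, 0.001, -1.0]]
force: [0.1, 0.3, -2.4]
grip_width: 0.0651
finger_force: 6.0
```

Run:
```python
from h import *
s=read_state();print(s['position'],s['force'],s['t'],s['grip_width'],s['eef_rot'])
```

```text
[0.59091412 0.31535748 0.06224216] [ 0.07409321  0.32980048 -2.43763215] 32.65 0.06510073940591236 [[ 1.32379144e-04  9.99999177e-01  1.27581017e-03]
 [ 9.99999914e-01 -1.32880375e-04  3.92796057e-04]
 [ 3.92965264e-04  1.27575806e-03 -9.99999109e-01]]
```

Lower to contact slowly.

step_arm(commands=[[0,0,-4,0],[0,0,-4,0],[0,0,-3,0],[0,0,-2,0],[0,0,0,0],[0,0,0,0]])

```text
t: 33.25
position: [0.5909, 0.3158, 0.0495]
eef_rot: [[-0.0, 1.0, 0.002], [1.0, 0.0, 0.001], [0.001, 0.002, -1.0]]
force: [-1.8, 1.5, 5.4]
grip_width: 0.0652
finger_force: 6.0
```

step_arm(commands=[[0,0,-2,0],[0,0,0,0]])

```text
t: 33.45
position: [0.5909, 0.316, 0.0479]
eef_rot: [[-0.0, 1.0, 0.002], [1.0, 0.0, 0.002], [0.002, 0.002, -1.0]]
force: [-1.7, 2.6, 7.6]
grip_width: 0.0654
finger_force: 6.0
```

step_arm(commands=[[0,-2,1,0],[0,-4,0,0],[0,-4,0,0],[0,-4,0,0],[0,-4,0,0],[0,-4,-1,0],[0,-4,-1,0],[0,-4,-1,0],[0,-4,-2,0],[0,-3,-2,0],[0,0,0,0],[0,0,0,0]], squeeze=3)

```text
t: 34.65
position: [0.5905, 0.2783, 0.0402]
eef_rot: [[0.0, 1.0, -0.0], [1.0, -0.0, -0.0], [-0.0, -0.0, -1.0]]
force: [0.1, 0.7, -2.4]
grip_width: 0.065
finger_force: 3.0
```

Run:
```python
from h import *
s=read_state();print(s['position'],s['force'],s['t'],s['grip_width'])
piv=np.array(s['position'])+[0,0,.019];i=np.array([0,1,0.]);v=np.array([1.,0,0])
im,c=snap('scene','c15');snap('side','s15')
for th in(0,10,20,30):
    p=ring(c,piv,th,0,0,.0335,.015,i,v);print(th,p.min(0).round(1),p.max(0).round(1))
p=ring(c,piv,0,0,0,.0335,.015,i,v).mean(0).astype(int);print(p)
h=cv2.cvtColor(im,cv2.COLOR_RGB2HSV)
print(''.join('\n'+str(r)+' '+' '.join(f'{h[r,k,1]:3d}' for k in range(p[0]-28,p[0]+30,3)) for r in range(p[1]-24,p[1]+44,2)))
```

```text
[0.59045159 0.27828073 0.04018895] [ 0.11471067  0.69629768 -2.37844284] 34.65 0.06503509031440496
0 [360.3 262.1] [391.7 291.2]
10 [361.2 262.2] [392.1 293.1]
20 [362.2 262.7] [392.2 294.6]
30 [363.2 263.6] [392.3 295.7]
[376 276]

252 118 141  93  74  65  94  51 116 102  91  92  86  87  92  92  90  91  95  88  87
254 135 157 157 122 121 157  26  44 129  99  95  90  87  92  76  90  90  89  86  86
256 155 157 159 160 157 159 155  14 123 132 106  91  83  91  90  93  96  91  94  87
258 153 153 159 157 158 151  21  27  64 113 132 124  98  92  95  98  95  93  94  88
260 158 160 153 157 112   7  20  19  58  12  87 121 123 128 113 131 101  94  93  88
262 159 151 154 118  13   8  29   8  71  15  24  64  34 102  95  20  23  92  92  94
264 146   5  20  25  21  33  52   0  14   9  38  71  32  57  35  27  28 128  89  96
266  11  11   7  29  25  70  77  54   8  21  10  45  54  28  58  18  23  97 175  51
268  11  12  15  10 132  76  77  75  25  29   8  26  33   9   0  22  36  34 160  25
270  11  15  23  11  89  75  77  79  70  21   8  15   0  23  31  35  28 124 152   0
272  10  18  11  17  11  76
[... 1288 characters left out ...]
 107 112 107 113 119 115 117
304 155 159 150 157 155 112 124 155 160 159 160 158 130 105 109 112 118 118 117 113
306 159 157 160 156 162 141 122 153 157 156 156 132 106 108 115 118 119 118 111 107
308 157 158 157 164 141 120 112 114 163 156 107 108 112 118 116 119 113 110 112 135
310 159 163 147 146 116 117 109 106 107 111 106 114 118 112 116 116 107 129 123 128
312 158 158 116 121 113 112 107 111 109 110 116 114 115 116 110 104 121 118 145 157
314 157 122 111 113 109 105 109 106 110 116 119 112 112 111 110 122 117 153 163 125
316 140 111 111 108 106 110 109 112 117 118 116 113 111 114 129 122 159 155  11  35
318 113 114 104 111 112 106 114 117 117 116 112 104 120 116 144 153 156  38  36  26
```

step_arm(commands=[[0,0,0,0],[0,0,0,0],[0,0,0,0],[0,0,0,0],[0,0,0,0],[0,0,0,0]], fingers=0.82)

```text
t: 35.35
position: [0.5906, 0.2783, 0.0405]
eef_rot: [[-0.0, 1.0, 0.0], [1.0, 0.0, 0.0], [0.0, 0.0, -1.0]]
force: [-0.5, -0.0, 0.2]
grip_width: 0.072
finger_force: 0.0
```

step_arm(commands=[[0,0,0,0],[0,0,0,0],[0,0,15,0],[0,0,25,0],[0,0,25,0],[0,0,25,0],[0,0,25,0],[0,0,25,0],[0,0,8,0],[0,0,0,0]], fingers=1)

```text
t: 36.35
position: [0.5908, 0.2784, 0.1892]
eef_rot: [[-0.0, 1.0, 0.002], [1.0, 0.0, 0.0], [0.0, 0.002, -1.0]]
force: [-0.8, -0.6, -1.1]
grip_width: 0.0879
finger_force: 0.0
```

Run:
```python
from h import *
s=read_state();print(s['position'],s['t'])
w,c=snap('wrist','w16');im,d=snap('scene','c16')
def white(im,lo,hi,win,sat):
    h=cv2.cvtColor(im,cv2.COLOR_RGB2HSV);m=((h[...,1]<sat)&(h[...,2]>100)).astype(np.uint8);n,l,st,ce=cv2.connectedComponentsWithStats(m)
    for k in range(1,n):
        if st[k,4]>lo and win[0]<ce[k][0]<win[1] and win[2]<ce[k][1]<win[3]:print(st[k],ce[k].round(1))
print('before scene');white(load('scene0')[0],60,0,(340,460,230,310),90)
print('now scene');white(im,60,0,(340,460,230,310),90)
print('before wrist');white(load('w1')[0],150,0,(100,380,120,260),90)
print('now wrist');white(w,150,0,(100,380,120,280),90)
q=ext(c,.59,.27,.076,.0335);print(q,ext(d,.59,.27,.076,.0335),ext(d,.59,.27,.006,.03))
```

```text
[0.59083034 0.27837868 0.18915015] 36.35
before scene
[351 222  21  32 526] [360.  236.5]
[418 235  35  38 998] [434.5 253.3]
[360 263  33  39 805] [375.5 281.6]
now scene
[362 228  10  15  85] [366.8 234.9]
[418 235  35  38 994] [434.5 253.3]
[358 262  33  38 934] [373.7 280.8]
before wrist
[ 110  138   99   80 5930] [158.7 176. ]
[ 285  151   72   80 3121] [321.2 193.9]
now wrist
[ 109  134   99   79 5946] [157.3 171.5]
[ 285  152   72   80 4417] [320.1 192.8]
[164 242  53  52 465] [188.  265.9]
[ 264  244   49   65 2411] [290.  279.6]
[284.04182505 355.44351709 167.37693318 234.88083592] [358.3031911  389.60779914 258.67868482 287.57443809] [357.15575944 383.38160539 273.80218235 298.53567199]
```

```bash
cat > lids.py <<'E'
from h import *
def lids(im):
    h=cv2.cvtColor(im,cv2.COLOR_RGB2HSV);m=((h[...,0]<14)&(h[...,1]>140)&(h[...,2]>60)&(h[...,2]<190)).astype(np.uint8);m[:230]=0;m[:,400:]=0
    m=cv2.morphologyEx(m,cv2.MORPH_OPEN,np.ones((3,3)))
    n,l,st,ce=cv2.connectedComponentsWithStats(m)
    return [(st[k].tolist(),ce[k]) for k in range(1,n) if st[k,4]>60]
def ang(im,c,o=np.array([.5495,-.1745])):
    for st,ce in lids(im):
        p=onz(c,[ce],.078)[0,:2]-o;print(st,ce.round(1),'rad',np.hypot(*p).round(4),'ang',np.degrees(np.arctan2(p[1],p[0])).round(2))
E
python3 - <<'E'
from lids import *
ang(*load('side0'));print('now');im,c=snap('side','s17');ang(im,c)
h=cv2.cvtColor(im,cv2.COLOR_RGB2HSV);m=((h[...,0]<14)&(h[...,1]>140)&(h[...,2]>20)&(h[...,2]<110));m[:295]=0;m[340:]=0;m[:,:270]=0;m[:,320:]=0
print('brown px in jar',m.sum(),np.argwhere(m).mean(0))
S=slice(300,332);cv2.imwrite('pics/j.png',im[290:340,270:320,::-1])
E
```

```text
[317, 244, 24, 22, 427] [328.6 254.6] rad 0.0865 ang 51.86
[267, 257, 26, 22, 442] [279.6 267.4] rad 0.0862 ang 141.63
[333, 289, 25, 23, 458] [345. 300.] rad 0.0856 ang -40.43
now
[318, 244, 24, 23, 412] [329.3 255.1] rad 0.0862 ang 50.47
[268, 257, 25, 22, 414] [279.9 267.4] rad 0.0856 ang 141.5
[333, 289, 24, 23, 449] [344.5 300.4] rad 0.0852 ang -41.33
brown px in jar 13 [317.15384615 291.53846154]
```

Run:
```python
from h import *
im,c=load('s17');h=cv2.cvtColor(im,cv2.COLOR_RGB2HSV)
print('V');print('\n'.join(str(r)+' '+' '.join(f'{h[r,k,2]:3d}' for k in range(272,318,2)) for r in range(292,336,2)))
h0=cv2.cvtColor(load('side0')[0],cv2.COLOR_RGB2HSV)
print('before');print('\n'.join(str(r)+' '+' '.join(f'{h0[r,k,2]:3d}' for k in range(272,318,2)) for r in range(292,336,4)))
```

```text
V
292 255 255 255 255 255 255 255 255 255 255 255 255 255 255 255 255 255 255 255 255 255 255 255
294 255 255 255 255 255 255 255 255 255 250 243 244 251 255 255 255 255 255 255 255 255 255 255
296 255 255 255 255 255 255 247 216 196 187 187 187 188 198 218 248 255 255 255 255 255 255 255
298 255 255 255 255 255 221 188 181 184 183 184 184 183 182 182 193 230 255 255 255 255 255 255
300 255 255 255 255 211 180 181 183 183 184 184 184 184 184 185 181 183 222 255 255 255 255 255
302 252 255 255 216 178 179 182 183 183 185 185 185 184 184 182 181 181 183 233 255 250 251 255
304 254 255 238 181 178 179 181 182 184 183 184 181 181 184 184 182 181 178 197 255 255 252 250
306 254 255 210 175 178 181 182 183 190 193 164 144 144 173 186 183 180 178 180 240 255 255 254
308 255 250 189 176 178 182 188 210 243 239 140 141 131 167 223 200 184 179 176 230 255 255 255
310 255 248 181 175 180 193 223 254 255 253 131 128 120 172 246 235 187 181 176 226 255 255 255
312 255 247 176 176 185 184 185 192 243 255 170 106 116 162 197 213 182 194 182 228 255 255 255
314 249 247 184 180 201 156 142 134 186 25
[... 1376 characters left out ...]
 180 178 192 253 255 251 249
308 255 255 205 172 176 180 181 203 239 244 248 255 255 246 233 205 186 178 174 212 255 255 255
312 253 251 189 172 181 227 255 255 255 255 255 255 255 255 255 255 255 239 183 203 254 255 255
316 248 250 217 213 255 255 255 255 255 255 255 255 255 255 255 255 255 255 255 249 236 255 255
320 250 232 252 255 255 255 255 255 255 255 255 255 255 255 255 255 255 255 255 229 209 252 255
324 249 240 192 230 255 255 255 255 255 255 255 255 255 255 255 255 255 254 200 173 207 251 254
328 251 246 197 175 179 201 240 255 255 255 255 255 255 255 244 211 184 176 176 185 197 236 245
332 255 255 235 179 180 179 180 182 180 182 182 182 183 182 180 180 179 183 203 196 243 251 247
```

Run:
```python
from h import *
for n in('c16','s17','scene0','side0'):
    im,c=load(n);h=cv2.cvtColor(im,cv2.COLOR_RGB2HSV)
    m=(((h[...,0]<14)|(h[...,0]>172))&(h[...,1]>130)&(h[...,2]>38)&(h[...,2]<150)).astype(np.uint8)
    k,l,st,ce=cv2.connectedComponentsWithStats(m)
    print(n,[(st[i].tolist(),im[l==i].mean(0).astype(int).tolist()) for i in range(1,k) if 10<st[i,4]<700 ])
# jar zoom saturation from side + scene
im,c=load('s17');h=cv2.cvtColor(im,cv2.COLOR_RGB2HSV)
print('\n'.join(str(r)+' '+' '.join(f'{h[r,k,1]:3d}' for k in range(276,312)) for r in range(303,330)))
```

```text
c16 [([287, 118, 6, 4, 19], [116, 50, 25]), ([250, 125, 12, 8, 19], [89, 48, 27]), ([256, 128, 8, 9, 42], [105, 53, 26]), ([318, 136, 7, 8, 46], [106, 54, 26]), ([250, 138, 21, 6, 26], [125, 70, 37]), ([311, 145, 21, 6, 26], [127, 70, 37]), ([281, 156, 7, 8, 43], [102, 52, 25]), ([274, 166, 21, 5, 23], [129, 72, 39]), ([136, 168, 22, 50, 50], [96, 53, 26]), ([158, 219, 10, 22, 22], [90, 51, 26]), ([168, 242, 7, 16, 16], [88, 49, 26]), ([180, 270, 11, 25, 25], [84, 47, 25]), ([191, 296, 13, 29, 29], [82, 47, 25]), ([207, 333, 9, 20, 20], [95, 53, 25])]
s17 [([0, 0, 16, 25, 92], [126, 82, 48]), ([13, 0, 9, 8, 24], [127, 83, 49]), ([22, 0, 4, 7, 11], [129, 84, 49]), ([31, 0, 34, 33, 313], [124, 81, 48]), ([12, 15, 4, 5, 11], [127, 83, 49]), ([20, 17, 11, 7, 20], [126, 83, 49]), ([64, 20, 6, 10, 17], [125, 82, 48]), ([1, 25, 5, 6, 13], [127, 83, 48]), ([0, 24, 13, 18, 64], [124, 81, 48]), ([348, 24, 6, 12, 21], [106, 69, 41]), ([52, 26, 16, 19, 84], [122, 80, 47]), ([68, 26, 5, 8, 18], [125, 82, 48]), ([4, 30, 54, 18, 243], [118, 77, 46]), ([403, 35, 13, 22, 59], [123, 80, 47]), ([353, 3
[... 7556 characters left out ...]
  52  38  22  20  18  18  19  19  19  21  25  33  39  42  45  44  45  40  39  39  43  49  51  52  51  58  82
326  62  53  53  49  45  43  42  45  48  47  36  23  19  20  20  20  19  20  25  37  46  48  47  41  37  36  35  37  43  48  51  53  51  57  66  89
327  67  54  51  50  52  47  43  43  41  36  28  21  19  21  21  21  22  22  27  40  42  41  37  36  34  36  39  43  50  52  53  53  54  59  71  99
328  81  59  53  53  52  53  49  45  43  41  35  29  27  26  24  22  23  24  30  36  38  33  33  36  38  41  48  51  51  51  51  52  55  69  86 108
329  97  71  56  51  51  52  50  51  49  47  45  43  42  39  36  34  35  36  38  40  41  37  40  43  47  50  49  54  53  51  52  54  63  79  99 117
```

step_arm(commands=[[-4,-15,0,2],[-8,-30,0,4],[-8,-32,0,4],[-8,-32,0,4],[-8,-32,0,4],[-8,-32,0,4],[-8,-32,0,4],[-8,-32,0,4],[-8,-32,0,4],[-8,-32,0,4],[-8,-32,0,4],[-8,-30,0,4]], fingers=0.45)

```text
t: 37.7
position: [0.4977, -0.0859, 0.1874]
eef_rot: [[-0.721, 0.693, -0.002], [0.693, 0.721, 0.001], [0.002, -0.001, -1.0]]
force: [0.5, 0.3, -0.7]
grip_width: 0.0397
finger_force: 0.0
```

step_arm(commands=[[-8,-26,0,3],[-6,-20,0,2],[-2,-12,0,0],[0,-8,0,0],[0,0,0,0],[0,0,0,0]])

```text
t: 38.3
position: [0.4827, -0.1501, 0.1882]
eef_rot: [[-0.777, 0.629, -0.0], [0.629, 0.777, 0.0], [0.001, 0.0, -1.0]]
force: [-0.4, -0.1, -0.5]
grip_width: 0.0396
finger_force: 0.0
```

Run:
```python
from h import *
s=read_state();print(s['position'],s['t'],s['joints'],s['grip_width'],s['eef_rot'][0])
im,c=snap('wrist','w20')
o=np.array([.5495,-.1745])
for n,a in(('jar',-129),('A',141),('B',51),('C',-39)):
    r=np.radians(a);p=o+.085*np.array([np.cos(r),np.sin(r)]);print(n,p.round(3),proj(c,[[*p,.098]]).round(0),proj(c,[[*p,.035]]).round(0))
print('tab',proj(c,[[.3974,-.1098,.012]]))
h=cv2.cvtColor(im,cv2.COLOR_RGB2HSV)
m=(((h[...,0]<14)|(h[...,0]>172))&(h[...,1]>120)&(h[...,2]>25)).astype(np.uint8);m=cv2.morphologyEx(m,cv2.MORPH_OPEN,np.ones((3,3)))
k,l,st,ce=cv2.connectedComponentsWithStats(m)
for i in range(1,k):
    if st[i,4]>100:print(st[i],ce[i].round(),im[l==i].mean(0).astype(int))
```

```text
[ 0.48271782 -0.15007816  0.18819402] 38.3 [-3.07162130e+01  1.99834335e+01  8.61819324e+01  1.00767159e-02
  7.38696439e+01 -8.17245104e+01] 0.039638480020089746 [-7.77206175e-01  6.29245874e-01 -4.39011316e-04]
jar [ 0.496 -0.241] [[255. 271.]] [[266. 240.]]
A [ 0.483 -0.121] [[349. 182.]] [[343. 167.]]
B [ 0.603 -0.108] [[437. 271.]] [[416. 240.]]
C [ 0.616 -0.228] [[344. 343.]] [[340. 303.]]
tab [[299.74989005  91.57159526]]
[ 377  107   88   78 1563] [425. 141.] [80 52 39]
[ 314  144   67   65 3440] [347. 176.] [129  86  60]
[456 186  10  23 137] [460. 196.] [77 50 38]
[ 398  232   62   49 2157] [428. 255.] [144  95  66]
[318 339  47  13 441] [341. 344.] [140  93  64]
```

Run:
```python
from h import *
im,c=load('w20');h=cv2.cvtColor(im,cv2.COLOR_RGB2HSV)
print('rows: V/S')
print('\n'.join(str(r)+' '+' '.join(f'{h[r,k,2]:3d}/{h[r,k,1]:<3d}' for k in range(216,316,5)) for r in range(196,290,5)))
```

```text
rows: V/S
196  81/113  80/108  72/120 159/104 154/104 159/106 158/107 160/102 155/105 157/106 164/103 159/106 163/105 155/109 165/104 173/103 168/106 173/106 176/101 165/104
201  82/109  76/107  71/126 159/104 156/106 159/104 160/105 160/102 156/103 160/107 164/106 158/108 161/106 157/106 164/103 171/106 168/105 173/103 175/102 166/106
206  82/109  80/108 113/104 158/105 157/102 157/106 161/103 160/104 155/102 161/97  162/87  158/107 160/100 156/105 163/105 170/104 170/102 172/102 176/101 165/105
211  82/115  78/111 161/103 161/103 156/103 155/104 159/79  161/48  161/46  163/50  161/49  160/49  162/50  160/53  165/100 172/102 168/103 171/103 177/101 165/108
216  79/107  80/96  165/104 161/106 158/105 160/48  161/49  161/49  163/47  163/47  161/48  161/49  162/50  161/51  161/49  167/90  168/103 169/104 173/105 167/102
221  78/105  77/113 164/106 161/103 161/48  162/47  161/48  161/48  161/48  162/47  162/46  162/47  163/48  162/47  161/51  160/49  167/99  174/101 175/102 165/107
226  78/108  73/108 235/89  161/48  161/48  161/46  172/47  176/43  176/45  168/46  162/47  161/46  162/47
[... 1324 characters left out ...]
7/56  163/52  162/52  230/68  248/87  245/88 
271 198/40  165/43  168/46  169/42  170/45  137/43   70/51   71/61   75/65   73/84   77/79   81/85   81/88   83/98  150/56  164/54  177/49  240/82  247/88  245/88 
276  63/53   64/48   66/46   63/36  172/43   66/62   66/50   73/56   70/55   73/87   73/84   81/85   81/82   83/101 164/50  163/52  236/37  246/88  247/88  245/86 
281  61/42   62/45   66/39   64/52   73/45   66/46   66/58   69/55   71/68   74/79   75/92   77/96   80/92   81/94  165/51  163/52  253/35  247/86  247/87  246/87 
286  59/35   62/41   57/36   57/40   60/43   66/54   64/48   67/49   70/73   75/78   76/81   73/87   76/84   81/91  165/53  226/37  244/83  246/88  246/87  245/88
```

step_arm(commands=[[3,-20,0,0],[4,-30,0,0],[4,-26,0,0],[2,-15,0,0],[0,0,0,0],[0,0,0,0]])

```text
t: 38.95
position: [0.4955, -0.2407, 0.1883]
eef_rot: [[-0.777, 0.629, -0.0], [0.629, 0.777, 0.001], [0.001, 0.0, -1.0]]
force: [-0.2, -0.1, 0.2]
grip_width: 0.0397
finger_force: 0.0
```

Run:
```python
from h import *
s=read_state();print(s['position'],s['t'])
im,c=snap('wrist','w21');h=cv2.cvtColor(im,cv2.COLOR_RGB2HSV)
g=proj(c,[[.496,-.241,.09]])[0];print(g,ext(c,.496,-.241,.09,.043))
m=((h[...,1]>75)&(h[...,2]<150)).astype(np.uint8)
x,y=g.astype(int)
print('\n'.join(str(r)+' '+''.join('#' if m[r,k] else '.' for k in range(x-50,x+50)) for r in range(y-45,y+50,2)))
```

```text
[ 0.49549936 -0.24068983  0.18830029] 38.95
[321.43729003 200.08934504] [272.68014731 370.1959327  151.40206787 243.91022339]
155 ######..............................................................................................
157 ######..........................................###.................................................
159 ######.....................................#############............................................
161 ######.........................#####......################..........................................
163 ######......................#########...###################.........................................
165 ######...................#############.####################.........................................
167 ######................###########################..########.........................................
169 ######..............########...########.###################.........#######.........................
171 ######..............###################..#################.......##############.....................
173 ######...............####
[... 3365 characters left out ...]
......................................................................
239 .#....###.###.##########............................................................................
241 ....###..#...####.#.#####...........................................................................
243 ...#...........#.#.#######............................................................##############
245 ...............###.####.####..........................................................##############
247 .............#.##############.........................................................##############
249 ..............################........................................................##############
```

Run:
```python
from h import *
im,c=load('w20');h=cv2.cvtColor(im,cv2.COLOR_RGB2HSV)
m=((h[...,1]<70)&(h[...,2]>110)).astype(np.uint8);m[:60]=0;m[150:]=0
k,l,st,ce=cv2.connectedComponentsWithStats(m)
for i in range(1,k):
    if st[i,4]>80:
        print(st[i],ce[i]); 
        if abs(ce[i]-[299.7,91]).max()<40:
            pts=np.argwhere(l==i)[:,::-1].astype(float);W=onz(c,pts,.012)[:,:2];mu=W.mean(0);C=np.cov((W-mu).T);e,v=np.linalg.eigh(C);d=v[:,1]
            o=np.array([.5495,-.1745]);d=d*np.sign(d@(mu-o))
            print('tab mid',mu,'dir',np.degrees(np.arctan2(d[1],d[0])),'len/wid',np.sqrt(12*e),'ang from axis',np.degrees(np.arctan2(*(mu-o)[::-1])),'maxr',np.linalg.norm(W-o,axis=1).max(),'minr',np.linalg.norm(W-o,axis=1).min())
# lids A,B,C fit from w20: lid mask outlines
def rimfit(f,z,r,p0,cond):
    im,c=load(f);h=cv2.cvtColor(im,cv2.COLOR_RGB2HSV);m=cond(h).astype(np.uint8)
    g=proj(c,[[*p0,z]])[0];k,l,st,ce=cv2.connectedComponentsWithStats(m)
    j=[i for i in range(1,k) if st[i,4]>800 and abs(ce[i]-g).max()<60]
    for i in j:
        s=st[i];e=np.array([s[0],s[0]+s[2],s[1],s[1]+s[3]])-.5;x,res=fitc(c,z,r,e,p0);print(f,s,x,res.round(1),np.degrees(np.arctan2(x[1]+.1745,x[0]-.5495)),np.hypot(x[1]+.1745,x[0]-.5495))
rimfit('w20',.076,.031,[.4834,-.121],lambda h:((h[...,0]<14)&(h[...,1]>120)&(h[...,2]>25)))
rimfit('w21',.09,.043,[.496,-.241],lambda h:(h[...,1]<70)&(h[...,2]>110))
```

```text
[295  91  22  34 479] [305.83507307 107.3611691 ]
tab mid [ 0.41343268 -0.11494646] dir 155.2386146020782 len/wid [0.01618827 0.03124265] ang from axis 156.3621106862852 maxr 0.16414924860105273 minr 0.13261441626423945
[322 139  43  11 165] [340.54545455 142.90909091]
w20 [ 314  144   68   66 3442] [ 0.48510059 -0.12143584] [-0.1  0.1 -0.1  0.1] 140.51198466893962 0.08344512895606133
w21 [ 273  145   98   99 5738] [ 0.49319907 -0.23867322] [ 0.  -0.   2.5 -3.1] -131.26136654740844 0.08536976023512803
```

step_arm(commands=[[-2,20,0,0],[-3,30,0,0],[-3,30,0,0],[-2,24,0,0],[-1,15,0,0],[0,0,-20,0],[0,0,-25,0],[0,0,-25,0],[0,0,-20,0],[0,0,-12,0],[0,0,-6,0],[0,0,0,0]])

```text
t: 40.2
position: [0.4844, -0.1221, 0.0802]
eef_rot: [[-0.777, 0.629, -0.001], [0.629, 0.777, 0.0], [0.001, -0.0, -1.0]]
force: [-0.4, -0.4, 0.2]
grip_width: 0.0399
finger_force: 0.0
```

step_arm(commands=[[0,0,0,0],[0,0,0,0],[0,0,0,0],[0,0,0,0],[0,0,0,0]], fingers=0, squeeze=20)

```text
t: 40.7
position: [0.4848, -0.1228, 0.0809]
eef_rot: [[-0.777, 0.629, 0.001], [0.629, 0.777, -0.0], [-0.001, 0.0, -1.0]]
force: [-0.6, 0.8, 5.3]
grip_width: 0.0153
finger_force: 20.0
```

Run:
```python
from h import *
s=read_state();p=np.array(s['position'][:2]);print(s['position'],s['t'],s['force'],s['wrist_torque'],s['grip_width'],s['finger_force'],s['joints'][5])
o=np.array([.5495,-.1745]);d=p-o;r=np.hypot(*d);a=np.arctan2(d[1],d[0]);print(r,np.degrees(a))
# arc in steps of 4 deg with ease
R=r; A=np.degrees(a)
steps=[-1,-2,-3]+[-4]*15+[-3,-2,-1.5,-1,-.7]
print(sum(steps),len(steps))
q=A;P=p.copy();err=np.zeros(2)
for t in steps:
    q2=q+t;n=o+R*np.array([np.cos(np.radians(q2)),np.sin(np.radians(q2))]);st=np.round((n-P)*1e3,1);P=P+st/1e3;q=q2;print([float(st[0]),float(st[1]),0,t],end=', ')
```

```text
[ 0.48476491 -0.12278964  0.08092229] 40.7 [-0.59842596  0.79253055  5.31027021] [0.09977061 0.108267   0.04218795] 0.015250331908794821 20.024784294655547 -78.80500873224165
0.08285284105578879 141.3821527242979
-74.2 23
[0.9, 1.1, 0, -1], [1.9, 2.2, 0, -2], [3.0, 3.2, 0, -3], [4.2, 4.0, 0, -4], [4.4, 3.6, 0, -4], [4.7, 3.4, 0, -4], [5.0, 3.0, 0, -4], [5.1, 2.6, 0, -4], [5.3, 2.3, 0, -4], [5.5, 2.0, 0, -4], [5.6, 1.5, 0, -4], [5.6, 1.1, 0, -4], [5.8, 0.8, 0, -4], [5.7, 0.3, 0, -4], [5.8, -0.0, 0, -4], [5.8, -0.5, 0, -4], [5.7, -0.9, 0, -4], [5.6, -1.2, 0, -4], [4.2, -1.2, 0, -3], [2.8, -1.0, 0, -2], [2.0, -0.7, 0, -1.5], [1.3, -0.6, 0, -1], [1.0, -0.3, 0, -0.7],
```

step_arm(commands=[[0.9,1.1,1,-1],[1.9,2.2,0,-2],[3,3.2,0,-3],[4.2,4,0,-4],[4.4,3.6,0,-4],[4.7,3.4,0,-4],[5,3,0,-4],[5.1,2.6,0,-4],[5.3,2.3,0,-4],[5.5,2,0,-4],[5.6,1.5,0,-4],[5.6,1.1,0,-4]])

```text
t: 41.9
position: [0.5358, -0.0925, 0.081]
eef_rot: [[-0.153, 0.988, -0.001], [0.988, 0.153, 0.0], [0.0, -0.001, -1.0]]
force: [0.6, -1.7, -2.3]
grip_width: 0.0149
finger_force: 20.0
```

step_arm(commands=[[5.8,0.8,0,-4],[5.7,0.3,0,-4],[5.8,0,0,-4],[5.8,-0.5,0,-4],[5.7,-0.9,0,-4],[5.6,-1.2,0,-4],[4.2,-1.2,0,-3],[2.8,-1,0,-2],[2,-0.7,0,-1.5],[1.3,-0.6,0,-1],[1,-0.3,0,-0.7],[0,0,0,0]])

```text
t: 43.1
position: [0.5816, -0.0974, 0.081]
eef_rot: [[0.394, 0.919, -0.0], [0.919, -0.394, 0.001], [0.001, -0.001, -1.0]]
force: [4.0, 4.5, -4.1]
grip_width: 0.0154
finger_force: 20.0
```

```bash
cat > fin.py <<'E'
from lids import *
import sys
s=read_state();p=np.array(s['position'][:2]);o=np.array([.5495,-.1745]);d=p-o
print(s['position'],s['t'],s['force'],s['grip_width'],'grip r,ang',np.hypot(*d),np.degrees(np.arctan2(d[1],d[0])))
im,c=snap('side',sys.argv[1]);ang(im,c)
h=cv2.cvtColor(im,cv2.COLOR_RGB2HSV)
m=((h[...,1]<70)&(h[...,2]>110)).astype(np.uint8);m[:230]=0;m[360:]=0
k,l,st,ce=cv2.connectedComponentsWithStats(m)
for i in range(1,k):
    if st[i,4]>40 and 230<ce[i][0]<380:
        x=onz(c,[ce[i]],.012)[0,:2]-o;print('white',st[i],ce[i].round(1),np.hypot(*x),np.degrees(np.arctan2(x[1],x[0])))
w,cw=snap('wrist',sys.argv[1]+'w')
im2,c2=snap('scene',sys.argv[1]+'c')
h=cv2.cvtColor(im2,cv2.COLOR_RGB2HSV);m=((h[...,1]<110)&(h[...,2]>100)).astype(np.uint8);k,l,st,ce=cv2.connectedComponentsWithStats(m)
for i in range(1,k):
    if st[i,4]>25 and 240<ce[i][0]<380 and 80<ce[i][1]<200: print('scene white',st[i],ce[i].round(1))
E
python3 fin.py f1
```

```text
[ 0.5815941  -0.09736431  0.08104328] 43.1 [ 3.98413661  4.4856107  -4.14308049] 0.01538764950977461 grip r,ang 0.08354607106320995 67.40910967928019
[309, 245, 19, 18, 161] [317.9 255.7] rad 0.0748 ang 68.46
[336, 279, 25, 23, 454] [348.1 290.1] rad 0.0845 ang -22.99
[292, 306, 25, 25, 502] [303.8 318. ] rad 0.0873 ang -111.6
white [ 246  257   48   44 1239] [273.7 278.8] 0.10638955014761557 142.75446034139398
white [307 259  24  13 162] [318.5 266. ] 0.08676455994502545 68.43626688845065
white [335 296  25  14 151] [346.4 304.4] 0.08514934203334094 -24.211077583958875
white [292 327  25  11 139] [304.2 332.9] 0.09224609092219872 -110.92739259831703
white [230 341  34  19 449] [247.2 351.7] 0.1946932549254826 -147.05402197157616
scene white [305 122  32  37 389] [323.3 145.6]
scene white [250 145  25  15 202] [262.  152.9]
scene white [339 147  10   8  63] [343.3 150.3]
scene white [284 166  23  14 196] [294.9 173.6]
```

```bash
cat > fit.py <<'E'
from lids import *
from scipy.optimize import minimize
import sys
E=lambda s:np.array([s[0],s[0]+s[2],s[1],s[1]+s[3]],float)-.5
def lidp(f,skip=()):
    im,c=load(f);out=[]
    for st,ce in lids(im):
        if st[4]<300: continue
        x,r=fitc(c,.076,.031,E(st),[.55,-.17]);out.append(x)
    return out
def tabmask(f):
    im,c=load(f);h=cv2.cvtColor(im,cv2.COLOR_RGB2HSV);return ((h[...,1]<70)&(h[...,2]>110)).astype(np.uint8),c
L0=lidp('side0');L1=lidp('s17');
def model(q,L,off): return np.concatenate([x-(q[:2]+.085*np.array([np.cos(q[2]+o),np.sin(q[2]+o)])) for x,o in zip(L,off)])
H=np.pi/2
for L in(L0,L1):
    r=least_squares(model,[.55,-.17,-2.25],args=(L,[2*H,-H,H]));print('axis',r.x[:2],'J',np.degrees(r.x[2]),(r.fun*1e3).round(1))
o=r.x[:2]
F=lidp(sys.argv[1]);print(F)
r=least_squares(lambda a:model([*o,a[0]],F,[2*H,H][:len(F)]),[2.73]);print('J now (lids)',np.degrees(r.x)%360,(r.fun*1e3).round(1))
# tab by silhouette in side0 and in w20
def tab(f,ox,a):
    m,c=tabmask(f);
    def sil(th,o):
        d=np.array([np.cos(th),np.sin(th)]);n=np.array([-d[1],d[0]]);z=np.zeros(m.shape,np.uint8)
        P=[[*(o+d*r+n*w),h] for r in(.137,.165) for w in(-.008,.008) for h in(0,.012)]
        cv2.fillConvexPoly(z,cv2.convexHull((proj(c,P)*16).round().astype(np.int32)),1,shift=4);return z
    b=cv2.dilate(sil(a,o),np.ones((9,9)));best=max(((lambda z:((z&m).sum()/((z|m)&b).sum(),t,dr))(sil(np.radians(t),o-0+dr*np.array([np.cos(a),np.sin(a)])))) for t in np.arange(150,163,.25) for dr in(-.002,-.001,0,.001,.002));print(f,best)
tab('side0',o,np.radians(156.5));tab('s17',o,np.radians(156.5));tab('w20',o,np.radians(156.5))
# jar in final side image: upper rim extents
m,c=tabmask(sys.argv[1]);k,l,st,ce=cv2.connectedComponentsWithStats(m)
i=max((i for i in range(1,k) if abs(ce[i]-[273,279]).max()<15),key=lambda i:st[i,4])
print(st[i])
for J in range(150,164,2):
    x=o+.085*np.array([np.cos(np.radians(J)),np.sin(np.radians(J))]);print(J,ext(c,*x,.09,.043).round(1),ext(c,*x,.03,.043).round(1))
E
python3 fit.py f1
```

```text
axis [ 0.54895869 -0.17259176] J -128.93888025691712 [ 0.8  2.3 -1.1 -0.1  0.2 -2.2]
axis [ 0.5493938  -0.17296984] J -129.68118780070995 [ 1.6  1.5 -1.  -0.8 -0.6 -0.7]
[array([ 0.62765034, -0.2052887 ]), array([ 0.51802737, -0.25393483])]
J now (lids) [158.1996237] [-0.7 -0.8  0.2 -2. ]
side0 (np.float64(0.8833333333333333), np.float64(155.75), 0.001)
s17 (np.float64(0.9), np.float64(155.75), 0.001)
w20 (np.float64(0.8705882352941177), np.float64(157.0), -0.002)
[ 246  257   48   44 1239]
150 [258.6 295.8 252.9 285.1] [260.9 296.4 266.3 297.8]
152 [258.1 295.3 253.9 286.2] [260.4 296.  267.2 298.9]
154 [257.6 294.9 254.9 287.4] [259.9 295.6 268.2 300. ]
156 [257.2 294.6 256.  288.5] [259.5 295.3 269.2 301.1]
158 [256.8 294.2 257.  289.7] [259.2 294.9 270.2 302.2]
160 [256.4 294.  258.  290.9] [258.8 294.7 271.3 303.4]
162 [256.1 293.7 259.1 292.1] [258.5 294.5 272.3 304.5]
```

```bash
cat > joint.py <<'E'
from h import *
from scipy.optimize import minimize
import sys
def run(f,J0,T0=156.3,use=('B','C'),jar=True):
    im,c=load(f);K=4
    h=cv2.cvtColor(im,cv2.COLOR_RGB2HSV)
    W=((h[...,1]<70)&(h[...,2]>110)); Bm=((h[...,0]<14)&(h[...,1]>140)&(h[...,2]>40)&(h[...,2]<190))
    W=cv2.resize(W.astype(np.float32),None,fx=K,fy=K,interpolation=cv2.INTER_LINEAR)>.5;Bm=cv2.resize(Bm.astype(np.float32),None,fx=K,fy=K,interpolation=cv2.INTER_LINEAR)>.5
    def fill(P):
        z=np.zeros(W.shape,np.uint8);uv=(proj(c,P)+.5)*K-.5
        cv2.fillConvexPoly(z,cv2.convexHull((uv*16).round().astype(np.int32)),1,shift=4);return z>0
    circ=lambda x,r,z:np.c_[x[0]+r*np.cos(AA),x[1]+r*np.sin(AA),np.full(180,z)]
    at=lambda q,a:q[:2]+.085*np.array([np.cos(np.radians(a)),np.sin(np.radians(a))])
    def parts(q):
        J,T=q[2:4];d=np.array([np.cos(np.radians(T)),np.sin(np.radians(T))]);n=np.array([-d[1],d[0]])
        out=[(fill([[*(q[:2]+d*r+n*w),z] for r in(.136,.165) for w in(-.008,.008) for z in(0,.012)]),W)]
        if jar:
            x=at(q,J);out.append((fill(circ(x,.043,.09)),None))
        for k,a in(('A',-90),('B',180),('C',90)):
            if k in use:out.append((fill(circ(at(q,J+a),.031,.076)),Bm))
        return out
    q0=np.array([.5495,-.174,J0,T0]);reg=[cv2.dilate(p.astype(np.uint8),np.ones((17,17)))>0 for p,_ in parts(q0)]
    g=cv2.GaussianBlur(cv2.cvtColor(im,cv2.COLOR_RGB2GRAY).astype(np.float32),(3,3),0)
    def cost(v):
        q=np.array([v[0]/1e3,v[1]/1e3,v[2],v[3]]);s=0
        for (p,m),r in zip(parts(q),reg):
            if m is None: # jar rim ellipse on bright rim: mask rows of upper half
                x=at(q,q[2]);e=(proj(c,circ(x,.041,.09))).astype(np.float32);val=cv2.remap(g,e[:,:1],e[:,1:],cv2.INTER_LINEAR)[:,0];s+=-val.mean()/255*1.0
            else: s+=1-(p&m&r).sum()/((p|m)&r).sum()
        return s
    best=None
    for dj in(-2,0,2):
        r=minimize(cost,[549.5,-174,J0+dj,T0],method='Nelder-Mead',options=dict(initial_simplex=[[549.5,-174,J0+dj,T0],[551.5,-174,J0+dj,T0],[549.5,-172,J0+dj,T0],[549.5,-174,J0+dj+2,T0],[549.5,-174,J0+dj,T0+2]],maxiter=250))
        if best is None or r.fun<best.fun:best=r
    print(f,best.x.round(2),best.fun.round(3),'J-T',(best.x[2]-best.x[3]).round(2))
for a in sys.argv[1:]:
    n,J,u=a.split(':');run(n,float(J),use=u)
E
python3 joint.py side0:231:ABC s17:231:ABC f1:157:BC f1c:157:BC
```

```text
side0 [ 548.34 -171.23  230.86  156.22] -0.355 J-T 74.63
s17 [ 548.13 -171.56  230.44  156.08] -0.278 J-T 74.36
f1 [ 549.52 -173.77  158.7   155.77] -0.095 J-T 2.94
f1c [ 551.38 -172.21  157.36  157.6 ] 1.585 J-T -0.24
```

Run:
```python
from h import *
im,c=load('f1w');o=np.array([.5495,-.174])
for n,a,r,z in(('jar',157,.085,.09),('tab',156.3,.16,.012),('B',-23,.085,.076),('C',-113,.085,.076)):
    t=np.radians(a);print(n,proj(c,[[*(o+r*np.array([np.cos(t),np.sin(t)])),z]]).round(0))
# jar rim centre by bright-rim ellipse search per image, independent of axis
AAc=np.c_[np.cos(AA),np.sin(AA)]
for f,x0 in(('side0',(.4955,-.2405)),('s17',(.4955,-.2405)),('f1',(.4715,-.1405)),('f1c',(.4715,-.1405)),('f1w',(.4715,-.1405)),('w21',(.495,-.24))):
    im,c=load(f);g=cv2.cvtColor(im,cv2.COLOR_RGB2GRAY).astype(np.float32);best=[]
    for dx in np.arange(-8,8.1,.5):
        for dy in np.arange(-8,8.1,.5):
            x=np.array(x0)+[dx/1e3,dy/1e3]
            def mean(r):
                e=proj(c,np.c_[x+r*AAc,np.full(180,.09)]).astype(np.float32);return cv2.remap(g,e[:,:1],e[:,1:],cv2.INTER_LINEAR)[:,0]
            v=mean(.041)-.5*mean(.0365)-.0*mean(.0455);best.append((np.median(v),x[0],x[1]))
    b=max(best);d=np.array(b[1:])-o;print(f,b,'r',np.hypot(*d),'ang',np.degrees(np.arctan2(d[1],d[0]))%360)
```

```text
jar [[186. 379.]]
tab [[139. 298.]]
B [[448. 360.]]
C [[322. 447.]]
side0 (np.float32(142.6626), np.float64(0.496), np.float64(-0.241)) r 0.0857394308355263 ang 231.39237368003702
s17 (np.float32(143.66748), np.float64(0.495), np.float64(-0.24)) r 0.08559351610957457 ang 230.45155109871274
f1 (np.float32(115.32178), np.float64(0.4705), np.float64(-0.14250000000000002)) r 0.08504851556611673 ang 158.26114046643326
f1c (np.float32(34.477295), np.float64(0.473), np.float64(-0.139)) r 0.08412639300481152 ang 155.415131141888
f1w (np.float32(40.637695), np.float64(0.4785), np.float64(-0.139)) r 0.0791580697086532 ang 153.75865034784226
w21 (np.float32(98.401855), np.float64(0.4975), np.float64(-0.243)) r 0.08640023148117139 ang 232.99747347180383
```

step_arm(commands=[[1.2,-0.2,0,-0.8],[1.2,-0.2,0,-0.8],[1.1,-0.1,0,-0.7],[0,0,0,0],[0,0,0,0]])

```text
t: 43.75
position: [0.5848, -0.0987, 0.0811]
eef_rot: [[0.431, 0.903, -0.001], [0.903, -0.431, -0.0], [-0.0, -0.001, -1.0]]
force: [1.7, -0.7, -8.1]
grip_width: 0.0154
finger_force: 20.0
```

```bash
python3 fin.py f2 | head -1; python3 joint.py f2:156:BC f2:156:B f1:157:B
python3 - <<'E'
from h import *
AAc=np.c_[np.cos(AA),np.sin(AA)]
for f,x0 in(('s17',(.4955,-.2405)),('f1',(.4715,-.1405)),('f2',(.4715,-.1405))):
    im,c=load(f);g=cv2.cvtColor(im,cv2.COLOR_RGB2GRAY).astype(np.float32);best=[]
    for dx in np.arange(-6,6.1,.25):
        for dy in np.arange(-6,6.1,.25):
            x=np.array(x0)+[dx/1e3,dy/1e3]
            m=lambda r:(lambda e:cv2.remap(g,e[:,:1],e[:,1:],cv2.INTER_LINEAR)[:,0])(proj(c,np.c_[x+r*AAc,np.full(180,.09)]).astype(np.float32))
            best.append((np.median(m(.041)-.5*m(.0365)),x[0],x[1]))
    best.sort();B=np.array(best[-12:])[:,1:].mean(0);print(f,B)
E
```

```text
[ 0.58481348 -0.09869854  0.08107794] 43.75 [ 1.69184893 -0.66432369 -8.1252493 ] 0.015383590679698595 grip r,ang 0.08362357941220862 65.02069287315032
f2 [ 549.59 -173.83  156.18  155.71] -0.085 J-T 0.47
f2 [ 549.6  -173.82  156.17  155.75] -0.269 J-T 0.43
f1 [ 549.61 -173.82  158.63  155.75] -0.276 J-T 2.89
s17 [ 0.49527083 -0.24004167]
f1 [ 0.47035417 -0.14291667]
f2 [ 0.47183333 -0.14022917]
```

step_arm(commands=[[0.4,-0.2,-0.5,-0.3],[0,0,0,0],[0,0,0,0],[0,0,0,0]])

```text
t: 44.3
position: [0.5854, -0.0989, 0.081]
eef_rot: [[0.435, 0.9, 0.0], [0.9, -0.435, -0.0], [-0.0, 0.0, -1.0]]
force: [-0.0, -2.4, -5.5]
grip_width: 0.0152
finger_force: 20.0
```

```bash
python3 fin.py f3 | head -1; python3 joint.py f3:156:B
python3 - <<'E'
from h import *
im,c=load('f3c');h=cv2.cvtColor(im,cv2.COLOR_RGB2HSV);m=((h[...,1]<90)&(h[...,2]>100)).astype(np.uint8);n,l,st,ce=cv2.connectedComponentsWithStats(m)
print([(st[k].tolist()) for k in range(1,n) if st[k,4]>60 and 340<ce[k][0]<460 and 200<ce[k][1]<310])
E
```

```text
[ 0.58538994 -0.09890819  0.08103097] 44.3 [-0.02991545 -2.39000772 -5.48930723] 0.015219056136723422 grip r,ang 0.08367920566507088 64.60228091481937
f3 [ 549.09 -173.69  156.    156.01] -0.263 J-T -0.01
[[385, 204, 22, 32, 521], [351, 221, 21, 33, 527], [418, 235, 35, 38, 998], [358, 260, 33, 40, 1016]]
```

The jar is aligned with the tab, the cup stands on the tray, and the glasses and spare cup have not moved, so I am handing in.

```bash
python3 -c "
from workcell import ticket
print(ticket.job_done())"
```

```text
the job is handed in; nothing more can be done
None
```

I handed the job in at about 44 s: all six chestnuts are in the open jar, the empty cup stands upright on the tray, and the gripper is still holding the carousel by a lid knob with the jar at the front tab (within about 0.5° by my camera fits). The cup slipped in the grip on the first pouring try, so I stood it on the worktop briefly to regrip it.

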